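# Punch the knock-outs of trunking covers and sort them

## Task

Open the knock-out of every trunking cover lying on the bench: lay the cover on the bed of the hand press, slide it until the black dot on its yellow tab sits under the punch, let go and push the palm knob down until the tab is fully down. Put each punched cover in the bin of its own colour, lying inside it. Leave the spools and the screwdriver where they are.

Things in the scene. Friction and masses are not known exactly. Their poses are not given: they have to be found in the camera images.
- press: hand press, green C-frame, fixed. Origin on the bench straight under the punch axis; z up, x from the open throat to the column. Column 40 x 60 mm (x, y), 70 to 110 mm behind the axis, 142 mm high. Head arm 36 mm wide, 106 to 142 mm above the bench, from 20 mm in front of the axis back to the column. The throat is open in front and at the sides; work goes in from the -x side
- bed (a point): point on the flat top of the press's steel bed, straight under the punch; axes as the press. The bed is 12 mm thick, reaches from 130 mm in front of the punch axis (-x, the open side) to 120 mm behind it and is 130 mm wide (y)
- punch_tip (a point): lower end of the steel punch, 9 mm in diameter for the lowest 24 mm and 18 mm above; at rest 36 mm above the bed (48 mm above the bench). It moves with the ram
- knob_top (a point): middle of the top of the black mushroom-shaped palm knob, 50 mm in diameter, on the punch axis; at rest 192 mm above the bench. Pushing it straight down drives the punch; a spring lifts it again
- ram (a joint): how far the punch is pushed down, m: 0 at rest, 0.027 at its stop. Spring 3 N at rest, 8.4 N at the stop; a yellow tab resists with about 5 N more. With a cover on the bed the punch meets a tab that is still up at 0.017 and has it fully down at 0.025
- blue1: blue plastic trunking cover, a flat block 150 x 56 x 20 mm (x, y, z), 0.1 to 0.2 kg, loose, may be absent. Origin at the middle of its underside, z up. Near its +x end, 50 mm from the middle, is a square well 20 mm wide that holds its yellow tab
- blue1_spot (a point): the marked spot of cover blue1: black dot in the middle of the top of its square yellow knock-out tab (19 mm), 1 mm below the cover's top while the tab is up; it sinks with the tab
- tab_blue1 (a joint): how far the yellow tab of cover blue1 is pushed in, m: 0 up (as at the start), 0.008 fully down. Stays where it is left; too small for fingers, made for the punch
- blue2: blue plastic trunking cover, a flat block 150 x 56 x 20 mm (x, y, z), 0.1 to 0.2 kg, loose, may be absent. Origin at the middle of its underside, z up. Near its +x end, 50 mm from the middle, is a square well 20 mm wide that holds its yellow tab
- blue2_spot (a point): the marked spot of cover blue2: black dot in the middle of the top of its square yellow knock-out tab (19 mm), 1 mm below the cover's top while the tab is up; it sinks with the tab
- tab_blue2 (a joint): how far the yellow tab of cover blue2 is pushed in, m: 0 up (as at the start), 0.008 fully down. Stays where it is left; too small for fingers, made for the punch
- orange1: orange plastic trunking cover, a flat block 140 x 46 x 20 mm (x, y, z), 0.1 to 0.2 kg, loose, may be absent. Origin at the middle of its underside, z up. Near its +x end, 46 mm from the middle, is a square well 20 mm wide that holds its yellow tab
- orange1_spot (a point): the marked spot of cover orange1: black dot in the middle of the top of its square yellow knock-out tab (19 mm), 1 mm below the cover's top while the tab is up; it sinks with the tab
- tab_orange1 (a joint): how far the yellow tab of cover orange1 is pushed in, m: 0 up (as at the start), 0.008 fully down. Stays where it is left; too small for fingers, made for the punch
- orange2: orange plastic trunking cover, a flat block 140 x 46 x 20 mm (x, y, z), 0.1 to 0.2 kg, loose, may be absent. Origin at the middle of its underside, z up. Near its +x end, 46 mm from the middle, is a square well 20 mm wide that holds its yellow tab
- orange2_spot (a point): the marked spot of cover orange2: black dot in the middle of the top of its square yellow knock-out tab (19 mm), 1 mm below the cover's top while the tab is up; it sinks with the tab
- tab_orange2 (a joint): how far the yellow tab of cover orange2 is pushed in, m: 0 up (as at the start), 0.008 fully down. Stays where it is left; too small for fingers, made for the punch
- bin_blue: blue open bin, fixed, 210 x 140 x 50 mm outside (x, y, z), walls 5 mm, floor 5 mm thick. Origin at the middle of its underside, z up
- bin_orange: orange open bin, fixed, 210 x 140 x 50 mm outside (x, y, z), walls 5 mm, floor 5 mm thick. Origin at the middle of its underside, z up
- spool_white: empty cable spool with a white top flange, 84 mm in diameter, 70 mm high, standing, loose; a bystander. Origin at the middle of its underside
- spool_blue: empty cable spool with a blue top flange, 84 mm in diameter, 70 mm high, standing, loose; a bystander. Origin at the middle of its underside
- screwdriver: screwdriver, 180 mm long, lying on the bench, loose; a bystander. Its x axis runs along it
There are look-alikes about, which are no part of the job. What is shaped like the blue2 but green or pink is not meant.

How it is judged:
By the outcome, as a careful person would: the job done as asked, in the order asked, and still so for the second after the job is handed in, with the robot touching nothing.
Of blue1, blue2, orange1, orange2 only 3 to 4 are there at a start; the rules pass over those that are not, and their reading is None.
At some moment in a run one of blue1, blue2, orange1, orange2 may be knocked a few centimetres aside while the robot is not near it.
Once in a run the grip may slacken for a moment while it holds something.
It also fails if it takes over 210 s, if anything falls off the work surface, if the arm or the gripper's body presses on something with over 40 N, if the wrist force passes 120 N, or if a joint passes its speed limit or range.

## Robot

A 6-joint arm with a two-finger parallel gripper is mounted at the origin on the work surface. World frame = base frame: x ahead of the robot, y to its left, z up, the work surface at z = 0. Lengths are in m, angles in degrees, forces in N, time in s.
With the tool pointing down it reaches from about 0.25 to 0.725 m from the base axis. Payload 9.7 kg.
Tool frame: the origin (TCP) lies at the very end of the fingers, on their centre line; the grasp point (between the pads) lies 19 mm behind it (bot.grip_depth is the distance from the TCP to the grasp point, in m); z points along the fingers, y is the direction in which the jaws open and shut (so a half turn about z gives the same grasp; the last joint's range is limited). The gripper opens to 85 mm and grips with 20 to 120 N. Pads are 22 mm wide; open, the fingers measure 114 mm over their backs; the gripper's body (76 mm by 85 mm) begins 54 mm behind the grasp point. The pads swing forward as they close: fully open they stand 13 mm farther back than shut.
Start: joints at [-75.974, 4.979, 10.078, 95.1, 0, 90], TCP at [0.133, -0.534, 0.231] pointing down, gripper open.
Joint ranges: [-179.16, 179.16], [-48.56, 103.87], [-65.8, 70.77], [-126.05, 130.52], [-82.76, 87.17], [-180, 180]. Speed limits (degrees/s): [127.2, 127.2, 147.25, 180, 180, 180].

## Interface

Orientations are given as [roll, pitch, yaw] about the fixed x, y, z axes, in that order (R = Rz(yaw) Ry(pitch) Rx(roll)).
In Python, from workcell import telemetry, optics, order, bot gives the robot as it stands. The module is installed in compiled form; this text tells all that it offers.
- The arm moves only by the shell command python3 -m inch 'ROWS' [FORCE]. ROWS is JSON, a list of rows, each a list of 7 numbers: the shift along the tool's x, y, z in m, then the turn, a rotation vector about the tool's x, y, z in rad, then the closure, from 0 (fully open) to 1 (shut). In form: [[tx, ty, tz, rx, ry, rz, grip], ...]. A call has 1 to 12 rows; each row is the pose to reach, as a shift and turn from the pose commanded when the call began, along the tool's axes at that moment; what a row does not reach only later rows make up. A row lasts 1/12 s, in which the tool goes at most 41.7 mm and 7.16 degrees, less where a joint would pass 70% of its speed; a pose out of reach is approached as far as the arm can. A call with a gripper value outside its range is refused whole. The fingers move at their own pace and stop on an object; FORCE is the grip in N (left out, the last holds). Time passes only in rows, so rows that repeat a pose let the fingers close. It gives the time, the measured TCP pose, the force and the opening at its end, in the units of the state.
- telemetry.get_obs(): the state, without advancing time (a new reading comes with each control period).
- optics.camera(name): name is "side" or "top" or "wrist"; returns (picture, depth): 480x640x3 uint8, red, green, blue; 480x640 float32, m along the optical axis (not along the pixel's ray), 0 where there is no reading.
- optics.camera_info(name): a dict with "camera_matrix" (3x3 intrinsics, pixels), "xyz" and "attitude" of the camera in the world; the wrist camera has in their place "mount" (4x4, takes a point from camera to tool coordinates, whose origin is the TCP and whose axes are the flange's). Camera axes: x right, y down, z forward; pixel columns grow to the right and rows downward; lengths in m; the calibration is good to about 2 mm. A picture is of the moment at which its call begins: read the wrist's pose just before it. camera_info takes no time and is no camera call.
- order.job_done(): hands the job in, once; it reports no verdict.
The state is a dict: "time": time; "q": joint angles; "qd": joint speeds; "joint_efforts": joint torques, N m; "ee_pos": TCP position; "tcp_rot": TCP orientation; "wrist_force": force on the tool from outside, world axes, zero at the start; "torque": the same for the moment, N m; "opening": finger opening in m.
Only numpy, scipy, OpenCV 4.12 (cv2) and the standard library are available. Lean on these libraries where they do the work, as an engineer would, in place of code of your own. Each camera call takes 0.05 s, during which the arm holds its last target. There are 200 camera calls.

## Working session

There is one attempt and no reset: what is moved stays moved. The work goes in short steps, Python scripts to look and compute and a shell command to move; the robot and the scene stay as the last step left them, time stands still between calls to the robot, and variables do not carry over. Pictures are saved under pics/ and viewed, about 12 in all and at most 16, crops included, and the job is handed in when it is done.

```bash
mkdir -p pics; python3 - <<'E'
from workcell import telemetry, optics, order, bot
import cv2,numpy as np
o=telemetry.get_obs()
for k,v in o.items(): print(k,np.round(v,4))
for n in("top","side"):
    p,d=optics.camera(n); cv2.imwrite(f"pics/{n}0.png",p[:,:,::-1]); np.save(f"{n}0d.npy",d)
for n in("top","side","wrist"): print(n,optics.camera_info(n))
E
```

```text
time 0.0
q [-7.59744e+01  5.00920e+00  1.00318e+01  9.50985e+01  8.00000e-04
  9.00022e+01]
qd [ 0.0008 -0.0549 -0.0402 -0.0239 -0.1091  0.0352]
joint_efforts [ 8.00000e-04 -5.20380e+01  4.64814e+01  1.58000e-02  0.00000e+00
 -0.00000e+00]
ee_pos [ 0.1332 -0.5334  0.2306]
tcp_rot [-1.799241e+02 -8.000000e-04  1.402340e+01]
wrist_force [ 0.7417 -0.0413  0.481 ]
torque [ 0.0005 -0.0118  0.0358]
opening 0.0852
top {'camera_matrix': array([[458.93355687,   0.        , 307.20739812],
       [  0.        , 458.93355687, 237.11404369],
       [  0.        ,   0.        ,   1.        ]]), 'xyz': array([ 0.34148055, -0.0222779 ,  1.27404525]), 'attitude': array([-172.11111832,    0.33033943,  -88.6086859 ])}
side {'camera_matrix': array([[606.59834639,   0.        , 317.75794467],
       [  0.        , 606.59834639, 246.85103076],
       [  0.        ,   0.        ,   1.        ]]), 'xyz': array([ 0.43869962, -0.98873211,  1.35943924]), 'attitude': array([-140.88311955,   -0.31569952,   -3.82560207])}
wrist {'camera_matrix': array([[348.58111992,   0.        , 315.92453915],
       [  0.        , 348.58111992, 246.36707707],
       [  0.        ,   0.        ,   1.        ]]), 'mount': array([[-9.13408082e-05, -9.65024146e-01, -2.62160999e-01,
         6.57561001e-02],
       [ 9.99996463e-01, -7.84968512e-04,  2.54108386e-03,
        -6.96478917e-04],
       [-2.65799541e-03, -2.62159839e-01,  9.65020805e-01,
        -1.42909403e-01],
       [ 0.00000000e+00,  0.00000000e+00,  0.00000000e+00,
         1.00000000e+00]])}
```

View pics/top0.png

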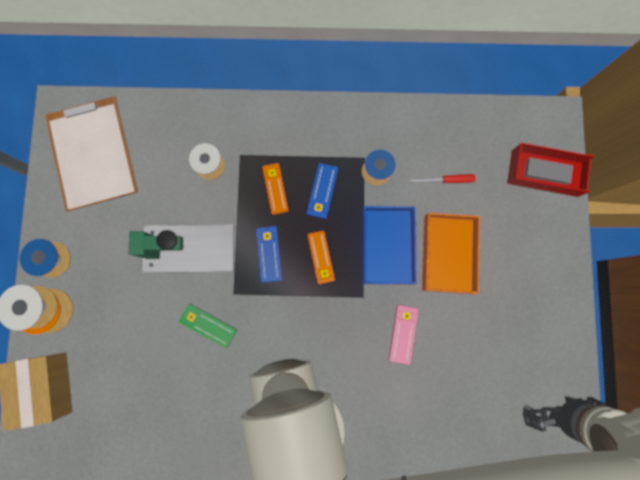

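View pics/side0.png

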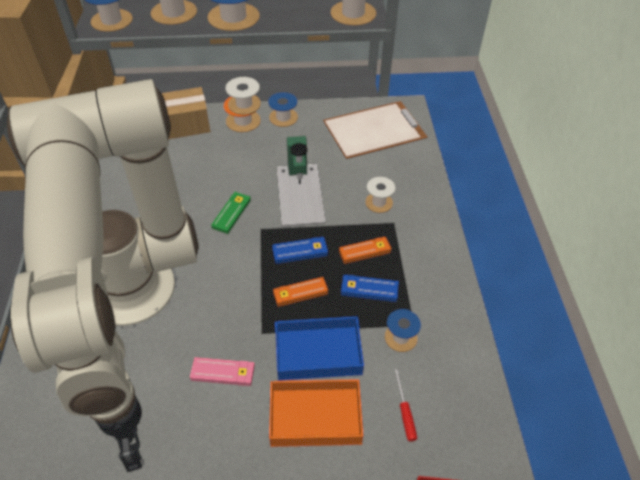

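The top view shows four job covers on the black mat: orange (275,188) and (320,257), blue (322,190) and (268,254). Other objects that could be mistaken for them are the green cover (208,325), the pink cover (404,335), the blue bin (388,245) and the orange bin (452,253). The press is at (165,240), with its throat facing right (-y). Next I'll measure the poses.

```bash
cat > h.py <<'E'
from workcell import telemetry, optics, order, bot
import cv2,numpy as np
from scipy.spatial.transform import Rotation as R
def campose(n,obs=None):
    i=optics.camera_info(n)
    if n!="wrist": return i["camera_matrix"],R.from_euler('xyz',i["attitude"],degrees=True).as_matrix(),np.array(i["xyz"])
    o=obs or telemetry.get_obs()
    T=np.eye(4);T[:3,:3]=R.from_euler('xyz',o["tcp_rot"],degrees=True).as_matrix();T[:3,3]=o["ee_pos"]
    T=T@i["mount"]; return i["camera_matrix"],T[:3,:3],T[:3,3]
def ray(cp,uv,z):
    K,Rm,t=cp; uv=np.atleast_2d(uv).astype(float)
    d=np.c_[(uv-K[:2,2])/[K[0,0],K[1,1]],np.ones(len(uv))]@Rm.T
    return t+d*((z-t[2])/d[:,2])[:,None]
def proj(cp,X):
    K,Rm,t=cp; c=(np.atleast_2d(X)-t)@Rm; return c[:,:2]/c[:,2:]*[K[0,0],K[1,1]]+K[:2,2]
def cloud(cp,d):
    K,Rm,t=cp; v,u=np.mgrid[:480,:640]
    return np.stack([(u-K[0,2])/K[0,0]*d,(v-K[1,2])/K[1,1]*d,d],-1)@Rm.T+t
def snap(n,f=None):
    o=telemetry.get_obs(); cp=campose(n,o); p,d=optics.camera(n)
    if f: cv2.imwrite(f"pics/{f}.png",p[:,:,::-1]); np.save(f+".npy",d)
    return p,d,cp
def covers(p,cp,z=.02,amin=150,box=None):
    """blobs of blue/orange with yellow tab: colour, centre (from spot & rect), spot, yaw"""
    h=cv2.cvtColor(p,cv2.COLOR_RGB2HSV); out=[]
    ym=cv2.inRange(h,(22,120,120),(34,255,255))
    for c,lo,hi in(("blue",(100,120,60),(125,255,255)),("orange",(8,150,120),(20,255,255))):
        m=cv2.inRange(h,lo,hi)
        m=cv2.morphologyEx(m|ym,cv2.MORPH_CLOSE,np.ones((5,5)))
        m=cv2.morphologyEx(m,cv2.MORPH_OPEN,np.ones((3,3)))
        cs,_=cv2.findContours(m,cv2.RETR_EXTERNAL,cv2.CHAIN_APPROX_NONE)
        for k in cs:
            if cv2.contourArea(k)<amin: continue
            mk=cv2.drawContours(np.zeros_like(m),[k],-1,255,-1)
            yy=np.argwhere((ym>0)&(mk>0))
            if len(yy)<6: continue
            W=ray(cp,k[:,0,:],z); r=cv2.minAreaRect((W[:,:2]*1000).astype(np.float32))
            s=ray(cp,yy.mean(0)[::-1],z)[0,:2]; cen=np.array(r[0])/1000
            b=cv2.boxPoints(r)/1000; e=[b[1]-b[0],b[2]-b[1]]; e=max(e,key=np.linalg.norm); e=e/np.linalg.norm(e)
            if e@(s-cen)<0:e=-e
            out.append((c,cen,s,np.degrees(np.arctan2(e[1],e[0])),sorted(r[1]),yy.mean(0)[::-1]))
    return out
def go(x,y,z,yaw):
    """tool-frame shift and turn from the measured pose to a tool-down pose"""
    o=telemetry.get_obs(); Rm=R.from_euler('xyz',o["tcp_rot"],degrees=True)
    T=R.from_euler('xyz',[180,0,yaw],degrees=True)
    print("go",np.round(Rm.inv().apply(np.array([x,y,z])-o["ee_pos"]),4),np.round((Rm.inv()*T).as_rotvec(),4))
E
python3 - <<'E'
from h import *
p=cv2.imread("pics/top0.png")[:,:,::-1].copy(); d=np.load("top0d.npy"); cp=campose("top")
for c in covers(p,cp): print(c[0],*[np.round(x,3) for x in c[1:]])
C=cloud(cp,d)
for n,(u,v) in dict(mat=(295,245),bench=(300,320),bed=(205,248),knob=(167,240),bedcorner=(150,268),blue=(268,250),spoolblue=(380,160),spw=(205,158),binb=(388,245),bino=(452,253)).items(): print(n,np.round(C[v,u],4))
# bed corners, bins
for n,uv,z in [("bed",[(233,225),(234,271),(143,272),(145,226)],.012),("bb",[(363,207),(415,207),(416,285),(362,284)],.05),("bo",[(425,213),(479,215),(477,294),(424,292)],.05)]:
    print(n,np.round(ray(cp,uv,z)[:,:2],3).tolist())
print(np.round(ray(cp,(168,240),.192),3))
cv2.imwrite("pics/crop1.png",cv2.resize(p[145:300,120:320,::-1],None,fx=4,fy=3.87*4/3.87,interpolation=cv2.INTER_CUBIC)[:600])
E
```

```text
blue [0.467 0.094] [0.517 0.101] 6.254 [ 56.917 151.352] [266.647 235.5  ]
blue [ 0.649 -0.05 ] [ 0.6   -0.039] 167.963 [ 60.727 156.294] [318.143 207.086]
orange [ 0.462 -0.049] [ 0.417 -0.06 ] -166.765 [ 49.815 143.   ] [324.21  273.161]
orange [0.651 0.083] [0.697 0.094] 13.433 [ 49.801 144.558] [271.6   172.364]
mat [0.494  0.0227 0.0059]
bench [0.2887 0.0035 0.0021]
bed [0.4798 0.2733 0.0048]
knob [0.4764 0.3213 0.1921]
bedcorner [0.4197 0.4182 0.0181]
blue [0.4771 0.0964 0.0166]
spoolblue [ 0.7228 -0.203   0.0725]
spw [0.7171 0.2705 0.0745]
binb [ 0.5    -0.2357  0.0066]
bino [ 0.4821 -0.4133  0.0046]
bed [[0.545, 0.197], [0.417, 0.188], [0.409, 0.439], [0.537, 0.443]]
bb [[0.597, -0.161], [0.6, -0.302], [0.39, -0.303], [0.389, -0.159]]
bo [[0.584, -0.328], [0.582, -0.474], [0.37, -0.463], [0.372, -0.323]]
[[0.476 0.319 0.192]]
```

View pics/crop1.png

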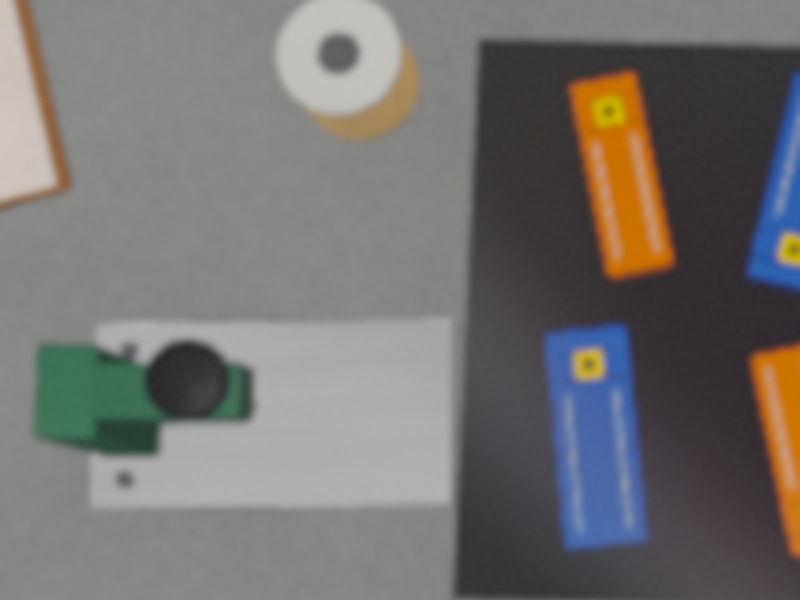

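The crop confirms orange (271,172) and blue (267,235), each with a yellow tab and black dot. The press head and knob are at about (167,240) in the full image. Next I move over the first blue cover and check which way joint 6 turns.

```bash
python3 - <<'E'
from h import *
go(.42,-.10,.25,104)
E
```

```text
go [ 0.3832 -0.351  -0.0189] [-9.0000e-04 -1.0000e-03 -1.5703e+00]
```

```bash
python3 -m inch '[[0.383,-0.351,-0.02,0,0,-1.57,0.2],[0.383,-0.351,-0.02,0,0,-1.57,0.2],[0.383,-0.351,-0.02,0,0,-1.57,0.2],[0.383,-0.351,-0.02,0,0,-1.57,0.2],[0.383,-0.351,-0.02,0,0,-1.57,0.2],[0.383,-0.351,-0.02,0,0,-1.57,0.2],[0.383,-0.351,-0.02,0,0,-1.57,0.2],[0.383,-0.351,-0.02,0,0,-1.57,0.2],[0.383,-0.351,-0.02,0,0,-1.57,0.2],[0.383,-0.351,-0.02,0,0,-1.57,0.2],[0.383,-0.351,-0.02,0,0,-1.57,0.2],[0.383,-0.351,-0.02,0,0,-1.57,0.2]]' 60; python3 - <<'E'
from h import *
print(telemetry.get_obs()["q"]);go(.43,.14,.25,-174)
E
```

```text
time: 1.1
ee_pos: [0.4094, -0.1147, 0.2506]
tcp_rot: [180.0, 0.0, 100.3]
wrist_force: [0.4, -1.0, 0.2]
opening: 0.0685
[-1.56548008e+01 -1.14840068e+01 -3.45723675e+00  9.80103450e+01
 -4.41056531e-03  6.40184500e+01]
go [0.2469 0.0659 0.0005] [ 0.0000e+00  3.0000e-04 -1.4953e+00]
```

```bash
python3 -m inch '[[0.247,0.066,0,0,0,-1.495,0.2],[0.247,0.066,0,0,0,-1.495,0.2],[0.247,0.066,0,0,0,-1.495,0.2],[0.247,0.066,0,0,0,-1.495,0.2],[0.247,0.066,0,0,0,-1.495,0.2],[0.247,0.066,0,0,0,-1.495,0.2],[0.247,0.066,0,0,0,-1.495,0.2],[0.247,0.066,0,0,0,-1.495,0.2],[0.247,0.066,0,0,0,-1.495,0.2],[0.247,0.066,0,0,0,-1.495,0.2],[0.247,0.066,0,0,0,-1.495,0.2],[0.247,0.066,0,0,0,-1.495,0.2]]' ; python3 -m inch '[[0,0,0,0,0,-0.07,0.2],[0,0,0,0,0,-0.07,0.2],[0,0,0,0,0,-0.07,0.2],[0,0,0,0,0,-0.07,0.2]]'; python3 - <<'E'
from h import *
print(telemetry.get_obs()["q"])
p,d,cp=snap("wrist","w1")
for c in covers(p,cp,amin=800): print(c[0],*[np.round(x,4) for x in c[1:]])
C=cloud(cp,d)
for uv in proj(cp,[[.5,.022,0],[.47,.094,.02],[.48,.26,.012],[.476,.32,.192],[.476,.32,.012]]): 
    u,v=uv.astype(int); print((u,v), np.round(C[v,u],4) if 0<=v<480 and 0<=u<640 else None)
E
```

```text
time: 2.1
ee_pos: [0.4309, 0.138, 0.2502]
tcp_rot: [-180.0, -0.0, -174.0]
wrist_force: [-0.3, -0.6, 0.3]
opening: 0.068
time: 2.43
ee_pos: [0.431, 0.1378, 0.2504]
tcp_rot: [-180.0, -0.0, -170.5]
wrist_force: [-0.0, -0.3, 0.5]
opening: 0.0683
[ 1.77329052e+01 -7.79645368e+00 -3.03656537e-01  9.75128767e+01
 -1.59893739e-03  8.24696769e+00]
blue [ 0.6058 -0.0377] [ 0.6011 -0.0384] 168.0708 [60.8042 79.484 ] [146.53 330.76]
blue [0.4671 0.0957] [0.5166 0.102 ] 7.3104 [ 57.4424 150.6329] [272.9957 283.4894]
orange [0.6342 0.0815] [0.6909 0.0877] 13.1217 [ 49.4595 119.8916] [243.625 408.5  ]
orange [ 0.4618 -0.0453] [ 0.4178 -0.0587] -166.8842 [ 55.0533 139.962 ] [133.8649 172.7703]
(np.int64(209), np.int64(253)) [0.4986 0.0218 0.002 ]
(np.int64(271), np.int64(243)) [0.4693 0.0936 0.021 ]
(np.int64(413), np.int64(272)) [0.4793 0.2595 0.0111]
(np.int64(576), np.int64(372)) [0.4758 0.3203 0.1915]
(np.int64(464), np.int64(277)) [0.4754 0.3192 0.0114]
```

View pics/w1.png

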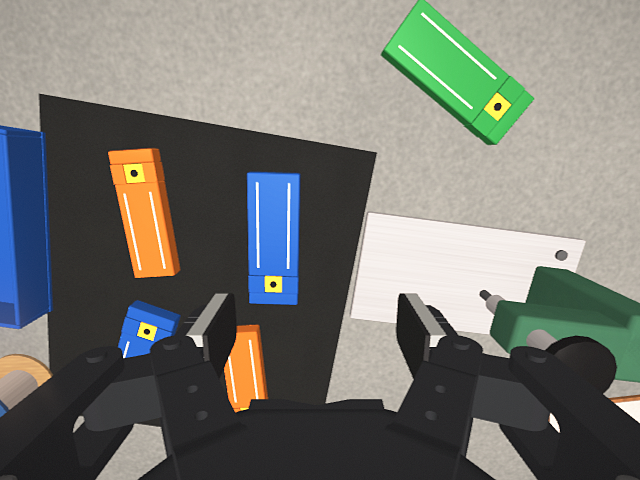

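The wrist view shows blue1's dot at (272,284), the punch tip at (485,294) and the bed's front corners at (368,212) and (350,317). From these I compute the press axis.

```bash
python3 - <<'E'
from h import *
cp=campose("wrist")
print("corners",np.round(ray(cp,[(368,212),(350,317),(585,241)],.012),4).tolist())
print("tip",np.round(ray(cp,[(484,293)],.048),4), "dot",np.round(ray(cp,[(272,284)],.02),4))
go(.4370,.092,.07,-173.2); go(.4370,.092,.006,-173.2)
E
```

```text
corners [[0.4191, 0.1937, 0.012], [0.5472, 0.1984, 0.012], [0.4109, 0.4414, 0.012]]
tip [[0.4788 0.3268 0.048 ]] dot [[0.5176 0.1011 0.02  ]]
go [ 0.0017 -0.0462  0.1804] [-0.     -0.0002  0.0474]
go [ 0.0017 -0.0462  0.2444] [-0.     -0.0002  0.0474]
```

```bash
python3 -m inch '[[0.002,-0.046,0.03,0,0,0.047,0.2],[0.002,-0.046,0.06,0,0,0.047,0.2],[0.002,-0.046,0.1,0,0,0.047,0.2],[0.002,-0.046,0.14,0,0,0.047,0.2],[0.002,-0.046,0.18,0,0,0.047,0.2],[0.002,-0.046,0.21,0,0,0.047,0.2],[0.002,-0.046,0.23,0,0,0.047,0.2],[0.002,-0.046,0.24,0,0,0.047,0.2],[0.002,-0.046,0.244,0,0,0.047,0.2],[0.002,-0.046,0.244,0,0,0.047,0.2]]' 60; python3 -m inch '[[0,0,0,0,0,0,0.6],[0,0,0,0,0,0,0.6],[0,0,0,0,0,0,0.6],[0,0,0,0,0,0,0.6],[0,0,0,0,0,0,0.6]]' 60;python3 -m inch '[[0,0,-0.03,0,0,0,0.6],[0,0,-0.03,0,0,0,0.6],[0,0,-0.03,0,0,0,0.6]]';  python3 - <<'E'
from h import *
p,d,cp=snap("wrist","w2")
z=telemetry.get_obs()["ee_pos"][2]-.006+.02
for c in covers(p,cp,z,amin=800): print(c[0],*[np.round(x,4) for x in c[1:]])
E
```

```text
time: 3.32
ee_pos: [0.4368, 0.0922, 0.0066]
tcp_rot: [-180.0, -0.0, -173.1]
wrist_force: [-0.3, -0.2, 0.8]
opening: 0.0684
time: 3.73
ee_pos: [0.4381, 0.0925, 0.0085]
tcp_rot: [180.0, 0.2, -173.1]
wrist_force: [-1.4, 0.7, 5.8]
opening: 0.054
time: 3.98
ee_pos: [0.4383, 0.0925, 0.0385]
tcp_rot: [180.0, 0.2, -173.1]
wrist_force: [0.1, 0.2, -2.7]
opening: 0.0541
orange [ 0.4393 -0.0182] [ 0.4086 -0.0265] -167.1256 [ 47.7812 103.8385] [ 11.9594 214.6306]
```

View pics/w2.png

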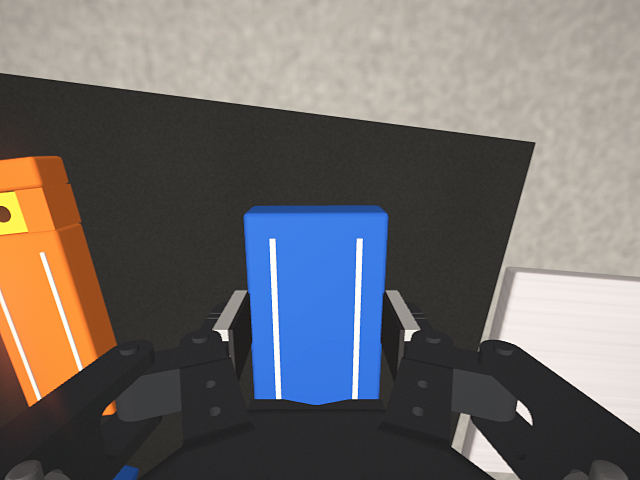

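Blue1 is held squarely, with its lines upright in the crop. Next I carry it to a point in front of the press.

```bash
python3 - <<'E'
from h import *
go(.485,.13,.05,-88);go(.485,.13,.032,-88)
E
```

```text
go [-0.0517  0.0317 -0.0126] [-1.3000e-03  1.6000e-03 -1.4846e+00]
go [-0.0517  0.0317  0.0054] [-1.3000e-03  1.6000e-03 -1.4846e+00]
```

```bash
python3 -m inch '[[-0.01,0.006,-0.02,0,0,-0.11,0.6],[-0.02,0.012,-0.02,0,0,-0.23,0.6],[-0.03,0.018,-0.02,0,0,-0.35,0.6],[-0.04,0.025,-0.02,0,0,-0.47,0.6],[-0.052,0.032,-0.02,0,0,-0.59,0.6],[-0.052,0.032,-0.02,0,0,-0.71,0.6],[-0.052,0.032,-0.02,0,0,-0.83,0.6],[-0.052,0.032,-0.02,0,0,-0.95,0.6],[-0.052,0.032,-0.02,0,0,-1.07,0.6],[-0.052,0.032,-0.02,0,0,-1.19,0.6],[-0.052,0.032,-0.015,0,0,-1.31,0.6],[-0.052,0.032,-0.01,0,0,-1.43,0.6]]'; python3 - <<'E'
from h import *
go(.485,.13,.032,-88)
E
```

```text
time: 5.03
ee_pos: [0.4844, 0.1302, 0.0457]
tcp_rot: [180.0, -0.0, -90.8]
wrist_force: [-0.0, -0.1, -2.0]
opening: 0.0539
go [ 0.0002 -0.0006  0.0137] [ 0.0005 -0.0002 -0.0486]
```

```bash
python3 -m inch '[[0,0,0.012,0,0,-0.04,0.6],[0,0,0.012,0,0,-0.04,0.6],[0,0,0.012,0,0,-0.04,0.6]]'; python3 - <<'E'
from h import *
go(.4812,.246,.030,-88);go(.4812,.246,.0205,-88)
E
```

```text
time: 5.28
ee_pos: [0.4837, 0.13, 0.0335]
tcp_rot: [179.9, -0.0, -88.9]
wrist_force: [0.1, 0.2, -1.8]
opening: 0.054
go [-0.116   0.0004  0.0034] [ 0.0022 -0.0006 -0.0164]
go [-0.116   0.0004  0.0129] [ 0.0022 -0.0006 -0.0164]
```

```bash
python3 -m inch '[[-0.03,0,0.003,0,0,-0.016,0.6],[-0.06,0,0.003,0,0,-0.016,0.6],[-0.085,0,0.003,0,0,-0.016,0.6],[-0.105,0,0.003,0,0,-0.016,0.6],[-0.116,0,0.004,0,0,-0.016,0.6],[-0.116,0,0.006,0,0,-0.016,0.6],[-0.116,0,0.009,0,0,-0.016,0.6],[-0.116,0,0.013,0,0,-0.016,0.6],[-0.116,0,0.013,0,0,-0.016,0.6],[-0.116,0,0.013,0,0,-0.016,0.6]]'; python3 -m inch '[[0,0,0,0,0,0,0.2],[0,0,0,0,0,0,0.2],[0,0,0,0,0,0,0.2],[0,0,0,0,0,0,0.2]]'; python3 -m inch '[[0,0,-0.03,0,0,0,0.2],[0,0,-0.03,0,0,0,0.2],[0.04,0,-0.06,0,0,0,0.2],[0.08,0,-0.06,0,0,0,0.2],[0.08,0,-0.06,0,0,0,0.2]]';  python3 - <<'E'
from h import *
p,d,cp=snap("wrist","w3")
for c in covers(p,cp,.032,amin=800): print(c[0],*[np.round(x,4) for x in c[1:]])
E
```

```text
time: 6.12
ee_pos: [0.4821, 0.2453, 0.0213]
tcp_rot: [180.0, -0.0, -88.0]
wrist_force: [0.2, -0.4, -1.0]
opening: 0.0542
time: 6.45
ee_pos: [0.4824, 0.2461, 0.0218]
tcp_rot: [-180.0, 0.0, -87.9]
wrist_force: [0.3, -1.1, 0.3]
opening: 0.0686
time: 6.87
ee_pos: [0.486, 0.1628, 0.0838]
tcp_rot: [-179.8, -0.0, -88.0]
wrist_force: [-0.5, -0.4, 0.8]
opening: 0.0682
```

View pics/w3.png

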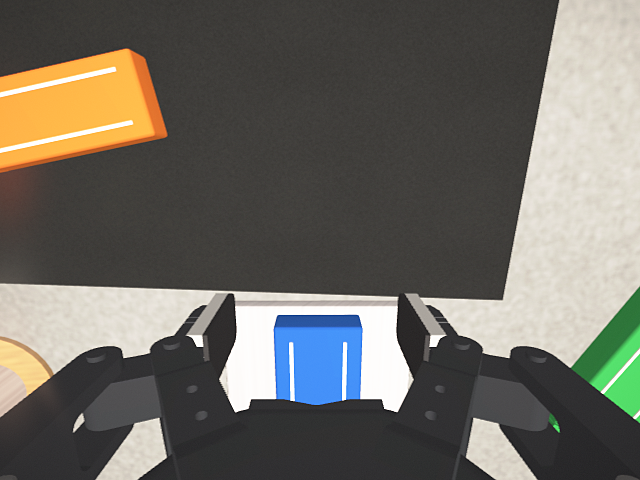

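The gripper blocks the view of the punch from this pose, so I look from the side, as I did at the start.

```bash
python3 -m inch '[[0,0,-0.04,0,0,0.12,0.2],[0,0,-0.07,0,0,0.24,0.2],[0.02,0.03,-0.09,0,0,0.36,0.2],[0.02,0.05,-0.09,0,0,0.48,0.2],[0.02,0.06,-0.09,0,0,0.6,0.2],[0.02,0.06,-0.09,0,0,0.72,0.2],[0.02,0.06,-0.09,0,0,0.84,0.2],[0.02,0.06,-0.09,0,0,0.96,0.2],[0.02,0.06,-0.09,0,0,1.08,0.2],[0.02,0.06,-0.09,0,0,1.2,0.2],[0.02,0.06,-0.09,0,0,1.32,0.2],[0.02,0.06,-0.09,0,0,1.44,0.2]]';  python3 -m inch '[[0,0,0,0,0,0.08,0.2],[0,0,0,0,0,0.08,0.2],[0,0,0,0,0,0.08,0.2]]'; python3 - <<'E'
from h import *
p,d,cp=snap("wrist","w4")
for c in covers(p,cp,.032,amin=800): print(c[0],*[np.round(x,4) for x in c[1:]])
print(telemetry.get_obs()["ee_pos"]); print(proj(cp,[[.4785,.325,.048],[.4785,.325,.031]]))
cv2.imwrite("pics/w4c.png",cv2.resize(p[200:400,280:560,::-1],None,fx=2.8,fy=2.8))
E
```

```text
time: 7.92
ee_pos: [0.4259, 0.1448, 0.1714]
tcp_rot: [180.0, 0.0, -170.7]
wrist_force: [-0.5, -0.6, -0.3]
opening: 0.0683
time: 8.17
ee_pos: [0.4259, 0.1446, 0.1714]
tcp_rot: [180.0, 0.0, -174.8]
wrist_force: [-0.2, -0.4, -0.6]
opening: 0.0685
blue [0.477  0.2735] [0.4778 0.3248] 91.8392 [ 61.8984 151.3291] [514.2067 309.9888]
orange [ 0.4573 -0.0361] [ 0.4154 -0.0506] -166.5781 [ 55.5245 134.2154] [ 77.8027 201.0635]
[0.42589148 0.14450085 0.17142033]
[[524.6855286  319.10968202]
 [513.63287845 310.20489272]]
```

View pics/w4c.png

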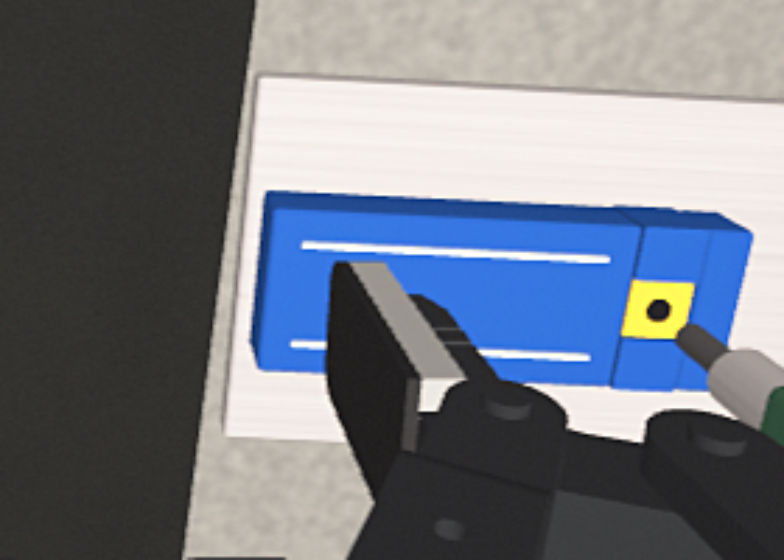

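In the crop, the dot at (658,310) and the punch tip at (688,333) match the projected press axis to within about 1 px, so the cover is aligned. Next is the knob.

```bash
python3 - <<'E'
from h import *
go(.4787,.3255,.205,-174.8)
E
```

```text
go [-0.069   0.1755 -0.0336] [ 0.0001 -0.     -0.0001]
```

```bash
python3 -m inch '[[0,0,-0.04,0,0,0,1],[-0.01,0.03,-0.045,0,0,0,1],[-0.02,0.065,-0.045,0,0,0,1],[-0.035,0.1,-0.045,0,0,0,1],[-0.05,0.13,-0.045,0,0,0,1],[-0.06,0.16,-0.045,0,0,0,1],[-0.069,0.175,-0.045,0,0,0,1],[-0.069,0.1755,-0.034,0,0,0,1],[-0.069,0.1755,-0.034,0,0,0,1],[-0.069,0.1755,-0.034,0,0,0,1]]'; python3 -m inch '[[0,0,0.005,0,0,0,1],[0,0,0.01,0,0,0,1],[0,0,0.016,0,0,0,1],[0,0,0.02,0,0,0,1],[0,0,0.025,0,0,0,1],[0,0,0.03,0,0,0,1],[0,0,0.033,0,0,0,1],[0,0,0.036,0,0,0,1],[0,0,0.036,0,0,0,1],[0,0,0.036,0,0,0,1]]'
```

```text
time: 9.05
ee_pos: [0.4787, 0.3243, 0.2046]
tcp_rot: [-179.9, -0.1, -174.9]
wrist_force: [0.3, 0.5, 1.2]
opening: 0.0003
time: 9.88
ee_pos: [0.4795, 0.3244, 0.1699]
tcp_rot: [-180.0, 0.0, -175.0]
wrist_force: [0.7, -5.0, 6.1]
opening: 0.0003
```

```bash
python3 -m inch '[[0,0,0.003,0,0,0,1],[0,0,0.005,0,0,0,1],[0,0,0.007,0,0,0,1],[0,0,0.008,0,0,0,1],[0,0,0.008,0,0,0,1],[0,0,0.008,0,0,0,1]]'
```

```text
time: 10.38
ee_pos: [0.4796, 0.3245, 0.1665]
tcp_rot: [179.9, 0.3, -175.0]
wrist_force: [-9.6, -10.0, 34.2]
opening: -0.0002
```

```bash
python3 -m inch '[[0,0,-0.03,0,0,0,1],[0,0,-0.05,0,0,0,0.2],[0.02,-0.04,-0.055,0,0,0,0.2],[0.04,-0.08,-0.055,0,0,0,0.2],[0.055,-0.12,-0.055,0,0,0,0.2],[0.065,-0.15,-0.055,0,0,0,0.2],[0.07,-0.18,-0.03,0,0,0,0.2],[0.07,-0.18,-0.01,0,0,0,0.2],[0.07,-0.18,-0.01,0,0,0,0.2]]';python3 - <<'E'
from h import *
p,d,cp=snap("wrist","w5")
for c in covers(p,cp,.032,amin=800): print(c[0],*[np.round(x,4) for x in c[1:]])
C=cloud(cp,d)
h=cv2.cvtColor(p,cv2.COLOR_RGB2HSV); m=cv2.inRange(h,(22,120,120),(34,255,255))>0; m[:,:350]=0
print("tab z",m.sum(),np.median(C[m][:,2]))
d4=np.load("w4.npy")
go(.4812,.246,.06,-88)
cv2.imwrite("pics/w5c.png",cv2.resize(p[200:400,280:560,::-1],None,fx=2.8,fy=2.8))
E
```

```text
time: 11.13
ee_pos: [0.4238, 0.1379, 0.168]
tcp_rot: [-180.0, -0.2, -175.2]
wrist_force: [-0.4, 0.2, -0.1]
opening: 0.068
blue [0.4774 0.2737] [0.4768 0.3229] 92.2664 [ 61.9514 151.6711] [522.4596 312.9495]
orange [ 0.4573 -0.0364] [ 0.4154 -0.0507] -166.6737 [ 55.2923 134.1679] [ 84.0517 206.8831]
tab z 818 0.01917480267469815
go [-0.0661  0.1019  0.1098] [ 0.0018 -0.0022 -1.5199]
```

View pics/w5c.png

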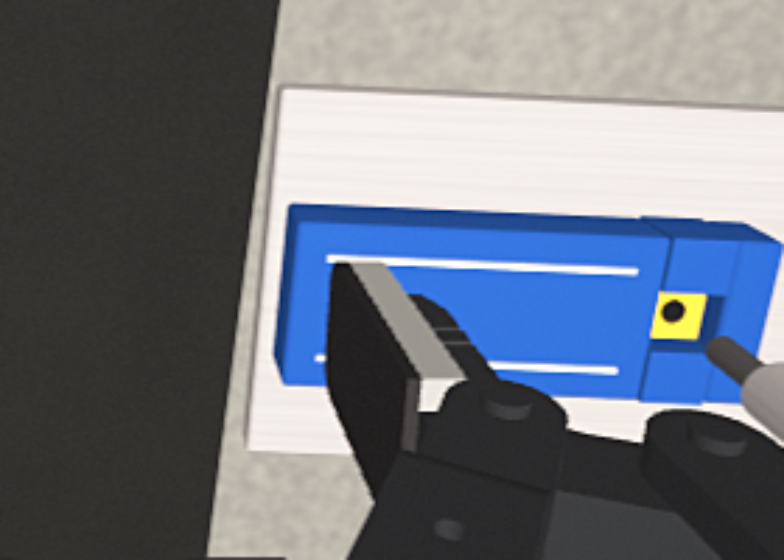

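The tab is sunk about 8 mm or more below the top, with the dot at (673,311) shadowed in the well. Next I regrasp the cover.

```bash
python3 -m inch '[[-0.02,0.03,0.02,0,0,-0.125,0.2],[-0.04,0.06,0.04,0,0,-0.25,0.2],[-0.066,0.1,0.05,0,0,-0.375,0.2],[-0.066,0.102,0.06,0,0,-0.5,0.2],[-0.066,0.102,0.06,0,0,-0.625,0.2],[-0.066,0.102,0.06,0,0,-0.75,0.2],[-0.066,0.102,0.06,0,0,-0.875,0.2],[-0.066,0.102,0.06,0,0,-1,0.2],[-0.066,0.102,0.06,0,0,-1.125,0.2],[-0.066,0.102,0.06,0,0,-1.25,0.2],[-0.066,0.102,0.06,0,0,-1.375,0.2],[-0.066,0.102,0.06,0,0,-1.5,0.2]]'; python3 - <<'E'
from h import *
go(.4812,.246,.021,-88)
E
```

```text
time: 12.18
ee_pos: [0.4824, 0.2484, 0.1125]
tcp_rot: [-180.0, 0.0, -88.6]
wrist_force: [0.5, -0.2, 0.0]
opening: 0.068
go [0.0024 0.0013 0.0915] [-0.0005  0.0006 -0.0107]
```

```bash
python3 -m inch '[[0.002,0.001,0.03,0,0,-0.01,0.2],[0.002,0.001,0.06,0,0,-0.01,0.2],[0.002,0.001,0.08,0,0,-0.01,0.2],[0.002,0.001,0.09,0,0,-0.01,0.2],[0.002,0.001,0.09,0,0,-0.01,0.2],[0.002,0.001,0.09,0,0,-0.01,0.6],[0.002,0.001,0.09,0,0,-0.01,0.6],[0.002,0.001,0.09,0,0,-0.01,0.6],[0.002,0.001,0.09,0,0,-0.01,0.6],[0.002,0.001,0.09,0,0,-0.01,0.6]]' 60; python3 -m inch '[[0,0,-0.004,0,0,0,0.6],[0,0,-0.008,0,0,0,0.6],[0.03,0,-0.008,0,0,0,0.6],[0.06,0,-0.008,0,0,0,0.6],[0.09,0,-0.008,0,0,0,0.6],[0.12,0,-0.008,0,0,0,0.6],[0.14,0,-0.02,0,0,0,0.6],[0.16,0,-0.04,0,0,0,0.6],[0.16,0,-0.06,0,0,0,0.6],[0.16,0,-0.06,0,0,0,0.6]]'; python3 - <<'E'
from h import *
go(.464,-.231,.095,-179)
E
```

```text
time: 13.02
ee_pos: [0.4821, 0.2456, 0.0231]
tcp_rot: [-179.9, 0.1, -88.5]
wrist_force: [-0.4, 1.7, 7.2]
opening: 0.0546
time: 13.85
ee_pos: [0.4871, 0.084, 0.0855]
tcp_rot: [-179.7, 0.0, -88.6]
wrist_force: [0.1, -0.3, -0.8]
opening: 0.0537
go [ 0.3144  0.0306 -0.0099] [-0.0035  0.0044  1.5775]
```

```bash
python3 -m inch '[[0.01,0,-0.01,0,0,0.125,0.6],[0.03,0,-0.01,0,0,0.25,0.6],[0.06,0.01,-0.01,0,0,0.375,0.6],[0.09,0.015,-0.01,0,0,0.5,0.6],[0.12,0.02,-0.01,0,0,0.625,0.6],[0.15,0.03,-0.01,0,0,0.75,0.6],[0.18,0.03,-0.01,0,0,0.875,0.6],[0.21,0.03,-0.01,0,0,1,0.6],[0.24,0.03,-0.01,0,0,1.125,0.6],[0.27,0.03,-0.01,0,0,1.25,0.6],[0.3,0.03,-0.01,0,0,1.375,0.6],[0.314,0.03,-0.01,0,0,1.5,0.6]]'; python3 -m inch '[[0,0,0,0,0,0.077,0.6],[0,0,0,0,0,0.077,0.6],[0,0,0,0,0,0.077,0.6],[0,0,0,0,0,0.077,0.6]]'; python3 - <<'E'
from h import *
p,d,cp=snap("wrist","w6")
go(.464,-.231,.095,-179); go(.464,-.231,.015,-179)
E
```

```text
time: 14.85
ee_pos: [0.4634, -0.2322, 0.0906]
tcp_rot: [-180.0, -0.0, -174.9]
wrist_force: [-0.1, -0.0, -1.7]
opening: 0.0537
time: 15.18
ee_pos: [0.4636, -0.2291, 0.0911]
tcp_rot: [180.0, -0.0, -178.6]
wrist_force: [0.2, -0.0, -2.1]
opening: 0.0533
go [-0.0002 -0.0019 -0.0037] [ 0.0002 -0.0003  0.0061]
go [-0.0002 -0.002   0.0763] [ 0.0002 -0.0003  0.0061]
```

View pics/w6.png

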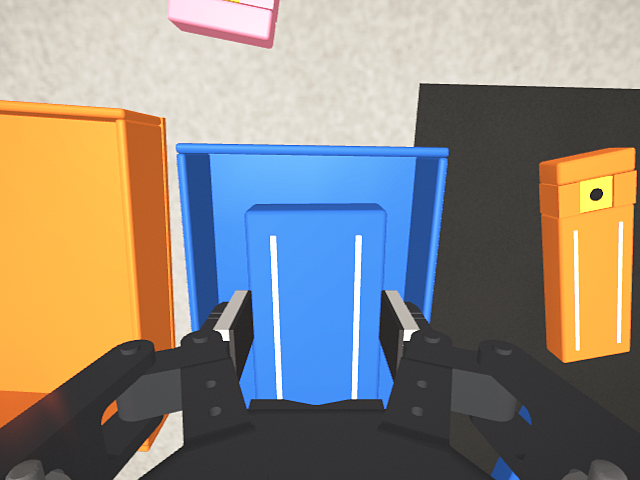

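The cover is centred over the blue bin, so I lower it, release and rise. Then I re-measure the rest.

```bash
python3 -m inch '[[0,-0.002,0.02,0,0,0,0.6],[0,-0.002,0.04,0,0,0,0.6],[0,-0.002,0.055,0,0,0,0.6],[0,-0.002,0.066,0,0,0,0.6],[0,-0.002,0.073,0,0,0,0.6],[0,-0.002,0.073,0,0,0,0.6],[0,-0.002,0.073,0,0,0,0.3],[0,-0.002,0.073,0,0,0,0.2],[0,-0.002,0.073,0,0,0,0.2],[0,-0.002,0.073,0,0,0,0.2]]'; python3 -m inch '[[0,0,-0.04,0,0,0,0.2],[0,0,-0.08,0,0,0,0.2],[0,0,-0.11,0,0,0,0.2],[-0.03,0.03,-0.14,0,0,0,0.2],[-0.05,0.07,-0.14,0,0,0,0.2],[-0.07,0.11,-0.16,0,0,0,0.2],[-0.09,0.15,-0.18,0,0,-0.1,0.2],[-0.1,0.18,-0.2,0,0,-0.2,0.2],[-0.1,0.2,-0.2,0,0,-0.2,0.2],[-0.1,0.2,-0.2,0,0,-0.2,0.2],[-0.1,0.2,-0.2,0,0,-0.2,0.2]]'; python3 - <<'E'
from h import *
p,d,cp=snap("wrist","w7")
print(telemetry.get_obs()["ee_pos"])
for n in("wrist","top"):
    p,d,cp=snap(n,n+"7")
    print(n)
    for c in covers(p,cp,.021 if n=="wrist" else .02,amin=150): print(c[0],*[np.round(x,4) for x in c[1:]])
E
```

```text
time: 16.07
ee_pos: [0.4642, -0.232, 0.0194]
tcp_rot: [-180.0, 0.1, -178.8]
wrist_force: [0.3, -0.1, 0.3]
opening: 0.0683
time: 16.98
ee_pos: [0.5603, -0.028, 0.2195]
tcp_rot: [-180.0, 0.1, -167.2]
wrist_force: [0.0, -0.5, -0.3]
opening: 0.0683
[ 0.55983382 -0.02926467  0.21878988]
wrist
blue [0.6966 0.0934] [0.6969 0.0932] -77.1796 [17.7683 19.6207] [396.4286 363.2009]
blue [ 0.6479 -0.0483] [ 0.6007 -0.0385] 168.014 [ 56.8701 153.1136] [298.6495 257.6667]
blue [ 0.4185 -0.0591] [ 0.4184 -0.0591] -77.337 [18.4167 18.7176] [318.5     60.5022]
blue [ 0.5037 -0.241 ] [ 0.5428 -0.2302] 0.4627 [170.3448 218.6225] [113.6627 158.1004]
orange [0.6497 0.0809] [0.6969 0.0932] 12.8748 [ 49.081  143.3661] [396.4286 363.2009]
orange [ 0.6007 -0.0385] [ 0.6006 -0.0384] 168.629 [18.8298 19.4618] [298.7038 257.561 ]
orange [ 0.543  -0.2294] [ 0.5428 -0.2304] -176.252 [14.0671 18.6706] [113.5123 158.082 ]
orange [ 0.4626 -0.0484] [ 0.419  -0.0592] -166.8638 [ 46.3775 138.7398] [318.2781  61.1868]
top
blue [ 0.5005 -0.2362] [ 0.5421 -0.2309] 0.436 [142.8417 213.5065] [387.0714 229.25  ]
orange [0.6518 0.0952] [0.6966 0.0939] 2.1492 [ 42.3113 143.6704] [271.5962 172.3846]
```

```bash
python3 - <<'E'
from h import *
go(.6189,.0752,.008,-167.1)
E
```

```text
go [-0.0812  0.0903  0.2101] [-0.0001 -0.0006 -0.0059]
```

```bash
python3 -m inch '[[-0.03,0.03,0.03,0,0,0,0.3],[-0.055,0.06,0.06,0,0,0,0.3],[-0.081,0.09,0.1,0,0,0,0.3],[-0.081,0.09,0.14,0,0,0,0.3],[-0.081,0.09,0.17,0,0,0,0.3],[-0.081,0.09,0.195,0,0,0,0.3],[-0.081,0.09,0.205,0,0,0,0.3],[-0.081,0.09,0.21,0,0,0,0.3],[-0.081,0.09,0.21,0,0,0,0.3]]'; python3 -m inch '[[0,0,0,0,0,0,0.7],[0,0,0,0,0,0,0.7],[0,0,0,0,0,0,0.7],[0,0,0,0,0,0,0.7],[0,0,0,0,0,0,0.7],[0,0,-0.02,0,0,0,0.7],[0,0,-0.04,0,0,0,0.7],[0,0,-0.04,0,0,0,0.7]]' 60; python3 - <<'E'
from h import *
go(.485,.13,.045,-88)
E
```

```text
time: 17.88
ee_pos: [0.6189, 0.0745, 0.0088]
tcp_rot: [-180.0, -0.0, -167.5]
wrist_force: [0.1, 0.3, 0.2]
opening: 0.0599
time: 18.55
ee_pos: [0.6216, 0.0758, 0.0543]
tcp_rot: [-180.0, 0.4, -167.4]
wrist_force: [0.9, -0.7, -0.6]
opening: 0.0436
go [0.1215 0.0827 0.0083] [-0.0059  0.0058 -1.3858]
```

```bash
python3 -m inch '[[0.01,0.007,0,0,0,-0.115,0.7],[0.02,0.014,0,0,0,-0.23,0.7],[0.04,0.025,0,0,0,-0.345,0.7],[0.06,0.035,0,0,0,-0.46,0.7],[0.08,0.05,0,0,0,-0.575,0.7],[0.1,0.065,0,0,0,-0.69,0.7],[0.12,0.083,0,0,0,-0.805,0.7],[0.121,0.083,0,0,0,-0.92,0.7],[0.121,0.083,0,0,0,-1.035,0.7],[0.121,0.083,0,0,0,-1.15,0.7],[0.121,0.083,0.01,0,0,-1.265,0.7],[0.121,0.083,0.02,0,0,-1.38,0.7]]'; python3 -m inch '[[0,0,0,0,0,-0.006,0.7],[0,0,0,0,0,-0.006,0.7],[0,0,0,0,0,-0.006,0.7]]'; python3 - <<'E'
from h import *
go(.4813,.2475,.030,-88);go(.4813,.2475,.022,-88)
E
```

```text
time: 19.55
ee_pos: [0.4837, 0.1305, 0.0295]
tcp_rot: [-179.8, 0.0, -88.0]
wrist_force: [0.8, 0.4, -2.1]
opening: 0.0437
time: 19.8
ee_pos: [0.4832, 0.1303, 0.0293]
tcp_rot: [-179.9, 0.0, -88.2]
wrist_force: [0.1, 0.4, -1.4]
opening: 0.0437
go [-0.1172 -0.0018 -0.0007] [-0.001   0.0002 -0.0033]
go [-0.1172 -0.0018  0.0073] [-0.001   0.0002 -0.0033]
```

```bash
python3 -m inch '[[-0.03,0,-0.001,0,0,0,0.7],[-0.06,-0.001,-0.001,0,0,0,0.7],[-0.085,-0.002,-0.001,0,0,0,0.7],[-0.105,-0.002,-0.001,0,0,0,0.7],[-0.117,-0.002,0,0,0,0,0.7],[-0.117,-0.002,0.004,0,0,0,0.7],[-0.117,-0.002,0.007,0,0,0,0.7],[-0.117,-0.002,0.007,0,0,0,0.7],[-0.117,-0.002,0.007,0,0,0,0.3],[-0.117,-0.002,0.007,0,0,0,0.3],[-0.117,-0.002,0.007,0,0,0,0.3],[-0.117,-0.002,0.007,0,0,0,0.3]]'; python3 -m inch '[[0,0,-0.04,0,0,0,0.3],[0.02,0,-0.08,0,0,0,0.3],[0.05,0.03,-0.12,0,0,0.12,0.3],[0.08,0.05,-0.15,0,0,0.24,0.3],[0.1,0.06,-0.15,0,0,0.36,0.3],[0.1,0.06,-0.15,0,0,0.48,0.3],[0.1,0.06,-0.15,0,0,0.6,0.3],[0.1,0.06,-0.15,0,0,0.72,0.3],[0.1,0.06,-0.15,0,0,0.84,0.3],[0.1,0.06,-0.15,0,0,0.96,0.3],[0.1,0.06,-0.15,0,0,1.08,0.3],[0.1,0.06,-0.15,0,0,1.2,0.3]]';  python3 -m inch '[[0,0,0,0,0,0.12,0.3],[0,0,0,0,0,0.24,0.3],[0,0,0,0,0,0.3,0.3],[0,0,0,0,0,0.3,0.3],[0,0,0,0,0,0.3,0.3]]'; cat > chk.py <<'E'
from h import *
import sys
p,d,cp=snap("wrist",sys.argv[1])
for c in covers(p,cp,.032,amin=800): print(c[0],*[np.round(x,4) for x in c[1:]])
C=cloud(cp,d); h=cv2.cvtColor(p,cv2.COLOR_RGB2HSV); m=cv2.inRange(h,(22,120,120),(34,255,255))>0; m[:,:350]=0
g=cv2.cvtColor(p,cv2.COLOR_RGB2GRAY); ys=np.argwhere(m); 
a,b=ys.min(0),ys.max(0)
hull=cv2.fillConvexPoly(np.zeros_like(g),cv2.convexHull(ys[:,::-1].astype(np.int32)),1)>0
dk=np.argwhere(hull&(g<60)); print("tab px",len(ys),"z",np.median(C[m][:,2]),"dot px",dk.mean(0)[::-1],"-> world @.031",ray(cp,dk.mean(0)[::-1],.031)[0,:2],"@.023",ray(cp,dk.mean(0)[::-1],.023)[0,:2],"axis px",proj(cp,[[.4787,.3255,.031]])[0])
o=telemetry.get_obs(); go(.4787,.3255,.205,o["tcp_rot"][2])
E
python3 chk.py w8
```

```text
time: 20.8
ee_pos: [0.4808, 0.2466, 0.0213]
tcp_rot: [180.0, -0.0, -88.0]
wrist_force: [-0.1, -0.6, 0.1]
opening: 0.0599
time: 21.8
ee_pos: [0.4242, 0.1449, 0.1713]
tcp_rot: [-180.0, -0.0, -157.1]
wrist_force: [0.3, -0.2, 0.8]
opening: 0.06
time: 22.22
ee_pos: [0.4243, 0.145, 0.1714]
tcp_rot: [-180.0, -0.0, -173.8]
wrist_force: [0.3, -0.3, 0.2]
opening: 0.0598
orange [0.4754 0.2797] [0.4756 0.3272] 92.8015 [ 52.3811 141.9165] [514.8476 312.8393]
orange [ 0.4263 -0.0551] [ 0.3843 -0.0689] -167.76 [ 56.1764 134.044 ] [ 51.0881 156.9015]
tab px 964 z 0.019498967182723176 dot px [524.425      175.95833333] -> world @.031 [0.35855959 0.30489779] @.023 [0.35857966 0.30959788] axis px [511.47032318 315.35277346]
go [-0.0736  0.1735 -0.0337] [-0.0001 -0.0002  0.    ]
```

```bash
python3 - <<'E'
from h import *
p=cv2.imread("pics/w8.png"); cv2.imwrite("pics/w8c.png",cv2.resize(p[240:380,400:600],None,fx=4,fy=4,interpolation=cv2.INTER_CUBIC))
E
```

```text
(no output)
```

View pics/w8c.png

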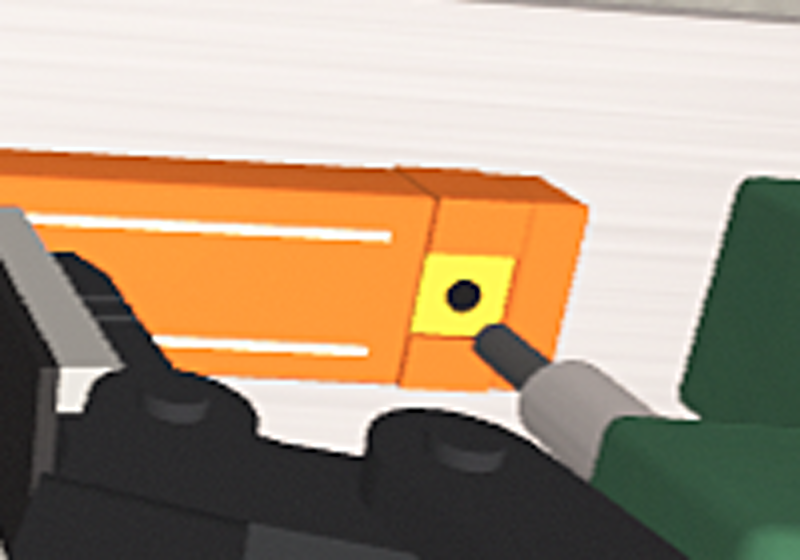

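The dot at crop (463,295), against the tip at (492,341), is about 4 mm too deep and 2 mm off sideways. I'll regrasp and slide the cover.

```bash
python3 -m inch '[[-0.02,0.03,0.02,0,0,-0.125,0.3],[-0.04,0.06,0.04,0,0,-0.25,0.3],[-0.066,0.1,0.05,0,0,-0.375,0.3],[-0.066,0.102,0.06,0,0,-0.5,0.3],[-0.066,0.102,0.06,0,0,-0.625,0.3],[-0.066,0.102,0.06,0,0,-0.75,0.3],[-0.066,0.102,0.06,0,0,-0.875,0.3],[-0.066,0.102,0.06,0,0,-1,0.3],[-0.066,0.102,0.06,0,0,-1.125,0.3],[-0.066,0.102,0.06,0,0,-1.25,0.3],[-0.066,0.102,0.06,0,0,-1.375,0.3],[-0.066,0.102,0.06,0,0,-1.5,0.3]]'; python3 - <<'E'
from h import *
go(.4808,.2466,.022,-88)
E
```

```text
time: 23.27
ee_pos: [0.4791, 0.2536, 0.1114]
tcp_rot: [180.0, -0.0, -87.5]
wrist_force: [0.3, 0.3, 0.6]
opening: 0.0597
go [ 0.007  -0.0014  0.0894] [ 0.0002 -0.0002  0.0087]
```

```bash
python3 -m inch '[[0.007,-0.001,0.03,0,0,0.009,0.3],[0.007,-0.001,0.06,0,0,0.009,0.3],[0.007,-0.001,0.08,0,0,0.009,0.3],[0.007,-0.001,0.089,0,0,0.009,0.3],[0.007,-0.001,0.089,0,0,0.009,0.3],[0.007,-0.001,0.089,0,0,0.009,0.3],[0.007,-0.001,0.089,0,0,0.009,0.7],[0.007,-0.001,0.089,0,0,0.009,0.7],[0.007,-0.001,0.089,0,0,0.009,0.7],[0.007,-0.001,0.089,0,0,0.009,0.7],[0.007,-0.001,0.089,0,0,0.009,0.7]]'; python3 - <<'E'
from h import *
go(.4828,.243,.022,-88)
E
```

```text
time: 24.18
ee_pos: [0.4815, 0.2473, 0.0248]
tcp_rot: [-179.8, 0.1, -88.5]
wrist_force: [0.1, -1.4, 7.2]
opening: 0.0437
go [ 0.0044 -0.0011  0.0028] [-0.0032  0.0015 -0.0081]
```

```bash
python3 -m inch '[[0.001,-0.0005,-0.002,0,0,0,0.7],[0.003,-0.001,-0.002,0,0,-0.008,0.7],[0.004,-0.0015,-0.002,0,0,-0.008,0.7],[0.004,-0.0015,-0.001,0,0,-0.008,0.7],[0.004,-0.0015,-0.001,0,0,-0.008,0.7],[0.004,-0.0015,-0.001,0,0,-0.008,0.3],[0.004,-0.0015,-0.001,0,0,-0.008,0.3],[0.004,-0.0015,-0.001,0,0,-0.008,0.3],[0.004,-0.0015,-0.001,0,0,-0.008,0.3]]'; python3 -m inch '[[0,0,-0.04,0,0,0,0.3],[0.02,0,-0.08,0,0,0,0.3],[0.05,0.03,-0.12,0,0,0.12,0.3],[0.08,0.05,-0.15,0,0,0.24,0.3],[0.1,0.06,-0.15,0,0,0.36,0.3],[0.1,0.06,-0.15,0,0,0.48,0.3],[0.1,0.06,-0.15,0,0,0.6,0.3],[0.1,0.06,-0.15,0,0,0.72,0.3],[0.1,0.06,-0.15,0,0,0.84,0.3],[0.1,0.06,-0.15,0,0,0.96,0.3],[0.1,0.06,-0.15,0,0,1.08,0.3],[0.1,0.06,-0.15,0,0,1.2,0.3]]';  python3 -m inch '[[0,0,0,0,0,0.12,0.3],[0,0,0,0,0,0.24,0.3],[0,0,0,0,0,0.3,0.3],[0,0,0,0,0,0.3,0.3],[0,0,0,0,0,0.3,0.3]]'; sed -i 's/m\[:,:350\]=0/m[:,:350]=0; m[:260]=0/' chk.py
python3 chk.py w9
```

```text
time: 24.93
ee_pos: [0.4819, 0.2427, 0.0233]
tcp_rot: [180.0, -0.0, -88.0]
wrist_force: [1.0, -0.7, 0.4]
opening: 0.0595
time: 25.93
ee_pos: [0.4254, 0.1407, 0.1734]
tcp_rot: [180.0, -0.0, -157.1]
wrist_force: [-1.0, -0.4, 0.4]
opening: 0.0597
time: 26.35
ee_pos: [0.4254, 0.1407, 0.1734]
tcp_rot: [-180.0, -0.0, -173.8]
wrist_force: [0.1, -0.1, -0.6]
opening: 0.0597
orange [0.4757 0.2751] [0.4763 0.3229] 92.5791 [ 52.1838 142.0395] [513.7043 311.2715]
orange [ 0.4265 -0.0553] [ 0.3844 -0.0691] -167.646 [ 55.8587 134.1142] [ 57.9789 156.2021]
tab px 372 z 0.030883599893698266 dot px [514.02222222 311.42222222] -> world @.031 [0.47687361 0.3239035 ] @.023 [0.48017799 0.32922163] axis px [515.25032385 313.46115218]
go [-0.0728  0.178  -0.0316] [-0.     -0.0002  0.    ]
```

The dot is now within about 2 mm of the axis on each coordinate. I press the knob and return to the view pose.

```bash
python3 -m inch '[[0,0,-0.04,0,0,0,1],[-0.01,0.03,-0.045,0,0,0,1],[-0.02,0.065,-0.045,0,0,0,1],[-0.035,0.1,-0.045,0,0,0,1],[-0.05,0.13,-0.045,0,0,0,1],[-0.065,0.16,-0.045,0,0,0,1],[-0.073,0.178,-0.045,0,0,0,1],[-0.073,0.178,-0.032,0,0,0,1],[-0.073,0.178,-0.032,0,0,0,1],[-0.073,0.178,-0.032,0,0,0,1]]'; python3 -m inch '[[0,0,0.005,0,0,0,1],[0,0,0.01,0,0,0,1],[0,0,0.016,0,0,0,1],[0,0,0.02,0,0,0,1],[0,0,0.025,0,0,0,1],[0,0,0.03,0,0,0,1],[0,0,0.033,0,0,0,1],[0,0,0.036,0,0,0,1],[0,0,0.039,0,0,0,1],[0,0,0.042,0,0,0,1],[0,0,0.044,0,0,0,1],[0,0,0.044,0,0,0,1]]'; python3 -m inch '[[0,0,-0.03,0,0,0,1],[0,0,-0.05,0,0,0,0.3],[0.02,-0.04,-0.055,0,0,0,0.3],[0.04,-0.08,-0.055,0,0,0,0.3],[0.055,-0.12,-0.055,0,0,0,0.3],[0.065,-0.15,-0.055,0,0,0,0.3],[0.07,-0.18,-0.03,0,0,0,0.3],[0.07,-0.18,-0.01,0,0,0,0.3],[0.07,-0.18,-0.01,0,0,0,0.3]]'; python3 chk.py w10; python3 -c "
from h import *
go(.482,.243,.1,-88)"
```

```text
time: 27.23
ee_pos: [0.4789, 0.3252, 0.2047]
tcp_rot: [-179.9, -0.1, -173.9]
wrist_force: [-0.3, -0.7, 0.3]
opening: -0.0
time: 28.23
ee_pos: [0.4797, 0.3252, 0.1665]
tcp_rot: [179.9, 0.3, -174.0]
wrist_force: [-8.5, -8.5, 33.0]
opening: -0.0002
time: 28.98
ee_pos: [0.4271, 0.1373, 0.168]
tcp_rot: [-180.0, -0.2, -174.1]
wrist_force: [0.8, 0.5, -0.8]
opening: 0.0598
orange [0.4758 0.2751] [0.4751 0.3205] 92.6 [ 52.2306 142.2137] [519.8598 311.014 ]
orange [ 0.4265 -0.0553] [ 0.3844 -0.0692] -167.564 [ 55.8524 134.1063] [ 57.6551 156.7571]
tab px 214 z 0.02286600161797428 dot px [517.68181818 308.84090909] -> world @.031 [0.47371139 0.31875167] @.023 [0.4769245  0.32410498] axis px [523.81063908 314.78439797]
go [-0.0701  0.1809 -0.0353] [-0.0003 -0.0028  0.    ]
go [-0.0651  0.0985  0.0698] [ 0.0019 -0.0025 -1.502 ]
```

The tab is at z = 0.0229, fully down. Next I regrasp and carry it to the orange bin.

```bash
python3 -m inch '[[-0.02,0.03,0.02,0,0,-0.125,0.3],[-0.04,0.06,0.04,0,0,-0.25,0.3],[-0.065,0.098,0.05,0,0,-0.375,0.3],[-0.065,0.098,0.06,0,0,-0.5,0.3],[-0.065,0.098,0.06,0,0,-0.625,0.3],[-0.065,0.098,0.06,0,0,-0.75,0.3],[-0.065,0.098,0.06,0,0,-0.875,0.3],[-0.065,0.098,0.06,0,0,-1,0.3],[-0.065,0.098,0.06,0,0,-1.125,0.3],[-0.065,0.098,0.06,0,0,-1.25,0.3],[-0.065,0.098,0.06,0,0,-1.375,0.3],[-0.065,0.098,0.06,0,0,-1.5,0.3]]'; python3 - <<'E'
from h import *
go(.482,.243,.022,-88)
E
```

```text
time: 30.03
ee_pos: [0.4832, 0.2448, 0.1125]
tcp_rot: [-180.0, 0.0, -87.6]
wrist_force: [0.7, -1.5, -0.1]
opening: 0.0595
go [0.0018 0.0013 0.0905] [-0.0005  0.0006  0.0073]
```

```bash
python3 -m inch '[[0.002,0.001,0.03,0,0,0.007,0.3],[0.002,0.001,0.06,0,0,0.007,0.3],[0.002,0.001,0.08,0,0,0.007,0.3],[0.002,0.001,0.09,0,0,0.007,0.3],[0.002,0.001,0.09,0,0,0.007,0.3],[0.002,0.001,0.09,0,0,0.007,0.7],[0.002,0.001,0.09,0,0,0.007,0.7],[0.002,0.001,0.09,0,0,0.007,0.7],[0.002,0.001,0.09,0,0,0.007,0.7],[0.002,0.001,0.09,0,0,0.007,0.7]]' 60; python3 -m inch '[[0,0,-0.004,0,0,0,0.7],[0,0,-0.008,0,0,0,0.7],[0.03,0,-0.008,0,0,0,0.7],[0.06,0,-0.008,0,0,0,0.7],[0.09,0,-0.008,0,0,0,0.7],[0.12,0,-0.008,0,0,0,0.7],[0.14,0,-0.02,0,0,0,0.7],[0.16,0,-0.04,0,0,0,0.7],[0.18,0,-0.065,0,0,0,0.7],[0.2,0,-0.065,0,0,0,0.7]]'; python3 - <<'E'
from h import *
go(.442,-.397,.095,-182)
E
```

```text
time: 30.87
ee_pos: [0.483, 0.2421, 0.0233]
tcp_rot: [-179.9, 0.1, -88.4]
wrist_force: [-0.5, 1.8, 6.7]
opening: 0.0438
time: 31.7
ee_pos: [0.4893, 0.0404, 0.0914]
tcp_rot: [-179.7, 0.0, -88.4]
wrist_force: [0.7, -0.2, -0.8]
opening: 0.044
go [ 0.4359  0.0591 -0.004 ] [-0.0044  0.0049  1.6328]
```

```bash
python3 -m inch '[[0.03,0,-0.006,0,0,0.125,0.7],[0.06,0.005,-0.006,0,0,0.25,0.7],[0.09,0.01,-0.006,0,0,0.375,0.7],[0.12,0.015,-0.006,0,0,0.5,0.7],[0.155,0.02,-0.006,0,0,0.625,0.7],[0.19,0.03,-0.006,0,0,0.75,0.7],[0.225,0.035,-0.006,0,0,0.875,0.7],[0.26,0.04,-0.006,0,0,1,0.7],[0.295,0.045,-0.006,0,0,1.125,0.7],[0.33,0.05,-0.006,0,0,1.25,0.7],[0.365,0.055,-0.006,0,0,1.375,0.7],[0.4,0.059,-0.006,0,0,1.5,0.7]]'; python3 -m inch '[[0.006,0.03,0,0,0,0.12,0.7],[0.006,0.036,0,0,0,0.13,0.7],[0.006,0.036,0,0,0,0.13,0.7],[0.006,0.036,0,0,0,0.13,0.7]]'; python3 - <<'E'
from h import *
p,d,cp=snap("wrist","w11"); cv2.imwrite("pics/w11.png",cv2.resize(p[:,:,::-1],None,fx=.75,fy=.75))
go(.442,-.397,.018,-182)
E
```

```text
time: 32.7
ee_pos: [0.4387, -0.3619, 0.0929]
tcp_rot: [-180.0, -0.0, -174.8]
wrist_force: [1.8, 0.6, -0.6]
opening: 0.0438
time: 33.03
ee_pos: [0.4303, -0.3248, 0.0931]
tcp_rot: [-180.0, 0.0, 178.3]
wrist_force: [0.3, -0.4, -0.3]
opening: 0.0438
go [-0.0135 -0.0716  0.0754] [-0.0011  0.0011  0.0059]
```

View pics/w11.png

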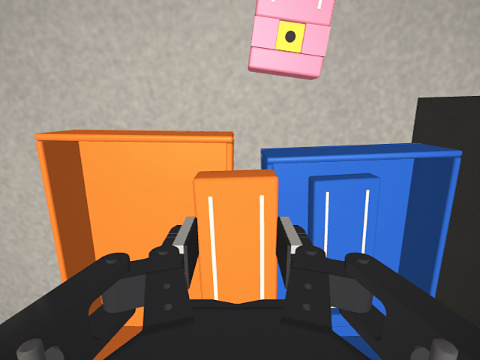

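I gave the y shift the wrong sign, so the cover sits over the gap between the bins. I correct it by -72 mm and then lower.

```bash
python3 -m inch '[[-0.004,-0.02,0,0,0,0,0.7],[-0.008,-0.045,0,0,0,0,0.7],[-0.0135,-0.065,0,0,0,0.006,0.7],[-0.0135,-0.0715,0,0,0,0.006,0.7],[-0.0135,-0.0715,0.01,0,0,0.006,0.7],[-0.0135,-0.0715,0.03,0,0,0.006,0.7],[-0.0135,-0.0715,0.05,0,0,0.006,0.7],[-0.0135,-0.0715,0.065,0,0,0.006,0.7],[-0.0135,-0.0715,0.073,0,0,0.006,0.7],[-0.0135,-0.0715,0.073,0,0,0.006,0.7],[-0.0135,-0.0715,0.073,0,0,0.006,0.7]]';python3 -m inch '[[0,0,0,0,0,0,0.3],[0,0,0,0,0,0,0.3],[0,0,0,0,0,0,0.3],[0,0,0,0,0,0,0.3],[0,0,-0.04,0,0,0,0.3],[0,0,-0.08,0,0,0,0.3],[0,0,-0.12,0,0,0,0.3],[0,0.03,-0.15,0,0,0,0.3],[0,0.06,-0.18,0,0,0,0.3],[0,0.1,-0.2,0,0,0,0.3],[0,0.13,-0.2,0,0,0,0.3]]'; python3 - <<'E'
from h import *
go(.44,-.02,.22,13)
E
```

```text
time: 34.0
ee_pos: [0.4413, -0.3962, 0.0199]
tcp_rot: [-180.0, 0.0, 177.9]
wrist_force: [1.1, -1.1, -1.4]
opening: 0.0438
time: 34.92
ee_pos: [0.4469, -0.2662, 0.2243]
tcp_rot: [-179.8, 0.3, 177.8]
wrist_force: [1.4, 0.1, 0.1]
opening: 0.06
go [0.0165 0.2457 0.0035] [0.0077 0.0053 2.8759]
```

```bash
python3 -m inch '[[0,0.03,0,0,0,-0.125,0.2],[0,0.06,0,0,0,-0.25,0.2],[0,0.09,0,0,0,-0.375,0.2],[0,0.12,0,0,0,-0.5,0.2],[0,0.15,0,0,0,-0.625,0.2],[-0.03,0.18,0,0,0,-0.75,0.2],[-0.06,0.2,0,0,0,-0.875,0.2],[-0.09,0.2,0,0,0,-1,0.2],[-0.12,0.2,0,0,0,-1.125,0.2],[-0.14,0.2,0,0,0,-1.25,0.2],[-0.15,0.2,0,0,0,-1.375,0.2],[-0.15,0.2,0,0,0,-1.5,0.2]]'; python3 -m inch '[[0,0,0,0,0,-0.125,0.2],[0,0,0,0,0,-0.25,0.2],[0,0,0,0,0,-0.375,0.2],[0,0,0,0,0,-0.5,0.2],[0,0,0,0,0,-0.625,0.2],[0,0,0,0,0,-0.75,0.2],[0,0,0,0,0,-0.875,0.2],[0,0,0,0,0,-1,0.2],[0,0,0,0,0,-1.125,0.2],[0,0,0,0,0,-1.25,0.2],[0,0,0,0,0,-1.375,0.2],[0,0,0,0,0,-1.45,0.2]]'; python3 - <<'E'
from h import *
print(telemetry.get_obs()["q"],telemetry.get_obs()["ee_pos"],telemetry.get_obs()["tcp_rot"])
p,d,cp=snap("wrist","w12")
for c in covers(p,cp,.02,amin=1000): print(c[0],*[np.round(x,4) for x in c[1:]])
go(.679,-.055,.008,-12)
E
```

```text
time: 35.92
ee_pos: [0.6054, -0.0725, 0.2185]
tcp_rot: [180.0, 0.0, -95.8]
wrist_force: [0.4, 0.1, 0.1]
opening: 0.0681
time: 36.92
ee_pos: [0.6036, -0.0727, 0.2198]
tcp_rot: [-180.0, -0.0, -12.8]
wrist_force: [0.3, -1.0, 0.7]
opening: 0.0686
[-6.86731024e+00  1.29181540e+01  1.77461762e+01  9.48068915e+01
  2.37514238e-03 -1.74111264e+02] [ 0.60363576 -0.07268663  0.21980429] [-1.79995469e+02 -2.07754824e-02 -1.27560464e+01]
blue [ 0.4505 -0.0649] [ 0.4711 -0.0643] 13.0554 [42.5643 95.2771] [334.7638 337.9422]
blue [ 0.4889 -0.2407] [ 0.5438 -0.2309] 0.6135 [163.9737 237.7227] [480.26 242.78]
blue [ 0.6505 -0.0488] [ 0.6021 -0.0386] 168.0055 [ 57.2222 149.4826] [282.754 229.055]
orange [ 0.4356 -0.0687] [ 0.4637 -0.0659] 12.7987 [ 49.0515 145.643 ] [337.6337 343.5617]
go [ 0.0696 -0.0337  0.2118] [-0.0001 -0.0004 -0.0103]
```

B2 hasn't moved. I grasp it.

```bash
python3 -m inch '[[0.03,-0.015,0.03,0,0,-0.01,0.2],[0.05,-0.03,0.06,0,0,-0.01,0.2],[0.07,-0.034,0.1,0,0,-0.01,0.2],[0.07,-0.034,0.14,0,0,-0.01,0.2],[0.07,-0.034,0.17,0,0,-0.01,0.2],[0.07,-0.034,0.195,0,0,-0.01,0.2],[0.07,-0.034,0.207,0,0,-0.01,0.2],[0.07,-0.034,0.212,0,0,-0.01,0.2],[0.07,-0.034,0.212,0,0,-0.01,0.2]]'; python3 -m inch '[[0,0,0,0,0,0,0.6],[0,0,0,0,0,0,0.6],[0,0,0,0,0,0,0.6],[0,0,0,0,0,0,0.6],[0,0,0,0,0,0,0.6],[0,0,-0.02,0,0,0,0.6],[0,0,-0.045,0,0,0,0.6],[0,0,-0.045,0,0,0,0.6]]' 60; python3 - <<'E'
from h import *
go(.483,.11,.045,-88)
E
```

```text
time: 37.72
ee_pos: [0.6794, -0.0554, 0.0074]
tcp_rot: [180.0, 0.0, -12.6]
wrist_force: [0.3, 0.1, 0.0]
opening: 0.0683
time: 38.38
ee_pos: [0.6819, -0.0556, 0.0588]
tcp_rot: [-179.9, -0.4, -12.6]
wrist_force: [0.7, 0.0, -1.0]
opening: 0.0537
go [-0.2303 -0.1183  0.0121] [-0.006  -0.0058  1.3163]
```

```bash
python3 -m inch '[[-0.02,-0.01,0,0,0,0.11,0.6],[-0.04,-0.02,0,0,0,0.22,0.6],[-0.06,-0.03,0,0,0,0.33,0.6],[-0.08,-0.04,0,0,0,0.44,0.6],[-0.1,-0.05,0,0,0,0.55,0.6],[-0.12,-0.06,0,0,0,0.66,0.6],[-0.14,-0.07,0,0,0,0.77,0.6],[-0.16,-0.08,0,0,0,0.88,0.6],[-0.18,-0.09,0,0,0,0.99,0.6],[-0.2,-0.1,0,0,0,1.1,0.6],[-0.22,-0.11,0,0,0,1.21,0.6],[-0.23,-0.118,0.01,0,0,1.316,0.6]]'; python3 -m inch '[[0,0,0.01,0,0,0,0.6],[0,0,0.012,0,0,0,0.6],[0,0,0.012,0,0,0,0.6]]'; python3 - <<'E'
from h import *
go(.4823,.2455,.030,-88);go(.4823,.2455,.022,-88)
E
```

```text
time: 39.38
ee_pos: [0.4803, 0.1109, 0.0446]
tcp_rot: [-179.8, 0.0, -88.3]
wrist_force: [1.0, 1.1, -1.6]
opening: 0.0542
time: 39.63
ee_pos: [0.4807, 0.1094, 0.0299]
tcp_rot: [180.0, -0.0, -87.8]
wrist_force: [0.9, 0.9, -2.9]
opening: 0.0541
go [-0.1359 -0.0069 -0.0002] [ 0.0007 -0.0004  0.0034]
go [-0.1359 -0.0069  0.0078] [ 0.0007 -0.0004  0.0034]
```

```bash
python3 -m inch '[[-0.03,-0.002,-0.001,0,0,0.003,0.6],[-0.06,-0.004,-0.001,0,0,0.003,0.6],[-0.09,-0.007,-0.001,0,0,0.003,0.6],[-0.115,-0.007,-0.001,0,0,0.003,0.6],[-0.13,-0.007,-0.001,0,0,0.003,0.6],[-0.136,-0.007,0,0,0,0.003,0.6],[-0.136,-0.007,0.004,0,0,0.003,0.6],[-0.136,-0.007,0.008,0,0,0.003,0.6],[-0.136,-0.007,0.008,0,0,0.003,0.6],[-0.136,-0.007,0.008,0,0,0.003,0.2],[-0.136,-0.007,0.008,0,0,0.003,0.2],[-0.136,-0.007,0.008,0,0,0.003,0.2]]'; python3 -m inch '[[0,0,-0.04,0,0,0,0.2],[0.02,0,-0.08,0,0,0,0.2],[0.05,0.03,-0.12,0,0,0.12,0.2],[0.08,0.05,-0.15,0,0,0.24,0.2],[0.1,0.06,-0.15,0,0,0.36,0.2],[0.1,0.06,-0.15,0,0,0.48,0.2],[0.1,0.06,-0.15,0,0,0.6,0.2],[0.1,0.06,-0.15,0,0,0.72,0.2],[0.1,0.06,-0.15,0,0,0.84,0.2],[0.1,0.06,-0.15,0,0,0.96,0.2],[0.1,0.06,-0.15,0,0,1.08,0.2],[0.1,0.06,-0.15,0,0,1.2,0.2]]';  python3 -m inch '[[0,0,0,0,0,0.12,0.2],[0,0,0,0,0,0.24,0.2],[0,0,0,0,0,0.3,0.2],[0,0,0,0,0,0.3,0.2],[0,0,0,0,0,0.3,0.2]]'; python3 chk.py w13
```

```text
time: 40.63
ee_pos: [0.4831, 0.2452, 0.0225]
tcp_rot: [-180.0, -0.0, -88.2]
wrist_force: [-1.1, -1.2, -0.9]
opening: 0.0685
time: 41.63
ee_pos: [0.4262, 0.1437, 0.1726]
tcp_rot: [-180.0, 0.0, -157.3]
wrist_force: [0.5, 0.2, 0.1]
opening: 0.0681
time: 42.05
ee_pos: [0.4262, 0.1438, 0.1726]
tcp_rot: [180.0, 0.0, -174.0]
wrist_force: [-0.0, 0.2, 0.7]
opening: 0.0684
blue [0.4781 0.2725] [0.4794 0.3238] 91.4758 [ 61.8282 151.4995] [511.3603 313.4274]
orange [ 0.4264 -0.0551] [ 0.3844 -0.069 ] -167.6214 [ 56.0888 134.047 ] [ 53.2201 155.434 ]
tab px 358 z 0.03096128358185629 dot px [511.80952381 313.73809524] -> world @.031 [0.48011371 0.32495811] @.023 [0.48350083 0.33023123] axis px [512.80610817 312.35360647]
go [-0.0714  0.1751 -0.0324] [0.     0.0001 0.    ]
```

The dot is at (0.480, 0.325) and the axis at (0.479, 0.3255), so it's well aligned. I press the knob.

```bash
python3 -m inch '[[0,0,-0.04,0,0,0,1],[-0.01,0.03,-0.045,0,0,0,1],[-0.02,0.065,-0.045,0,0,0,1],[-0.035,0.1,-0.045,0,0,0,1],[-0.05,0.13,-0.045,0,0,0,1],[-0.065,0.16,-0.045,0,0,0,1],[-0.071,0.175,-0.045,0,0,0,1],[-0.071,0.175,-0.032,0,0,0,1],[-0.071,0.175,-0.032,0,0,0,1],[-0.071,0.175,-0.032,0,0,0,1]]'; python3 -m inch '[[0,0,0.005,0,0,0,1],[0,0,0.01,0,0,0,1],[0,0,0.016,0,0,0,1],[0,0,0.02,0,0,0,1],[0,0,0.025,0,0,0,1],[0,0,0.03,0,0,0,1],[0,0,0.033,0,0,0,1],[0,0,0.036,0,0,0,1],[0,0,0.039,0,0,0,1],[0,0,0.042,0,0,0,1],[0,0,0.044,0,0,0,1],[0,0,0.044,0,0,0,1]]'; python3 -m inch '[[0,0,-0.03,0,0,0,1],[0,0,-0.05,0,0,0,0.2],[0.02,-0.04,-0.055,0,0,0,0.2],[0.04,-0.08,-0.055,0,0,0,0.2],[0.055,-0.12,-0.055,0,0,0,0.2],[0.065,-0.15,-0.055,0,0,0,0.2],[0.07,-0.18,-0.03,0,0,0,0.2],[0.07,-0.18,-0.01,0,0,0,0.2],[0.07,-0.18,-0.01,0,0,0,0.2]]'; python3 chk.py w14; python3 -c "
from h import *
go(.483,.2455,.1,-88.4)"
```

```text
time: 42.93
ee_pos: [0.4783, 0.3252, 0.2038]
tcp_rot: [-179.9, -0.1, -174.0]
wrist_force: [-0.4, -1.1, 0.9]
opening: -0.0001
time: 43.93
ee_pos: [0.4791, 0.3252, 0.1664]
tcp_rot: [179.9, 0.3, -174.1]
wrist_force: [-10.5, -8.5, 38.7]
opening: 0.0001
time: 44.68
ee_pos: [0.4261, 0.1374, 0.167]
tcp_rot: [-180.0, -0.2, -174.2]
wrist_force: [-0.0, 0.2, -0.6]
opening: 0.0683
blue [0.4787 0.2726] [0.4783 0.3217] 92.0464 [ 62.1945 151.744 ] [520.8515 315.5891]
orange [ 0.4265 -0.0552] [ 0.3844 -0.0691] -167.5192 [ 55.9095 134.0558] [ 56.7627 158.6024]
tab px 202 z 0.022840995271864922 dot px [518.47727273 313.20454545] -> world @.031 [0.47667062 0.31980186] @.023 [0.48000877 0.32519752] axis px [524.29901749 315.93068446]
go [-0.0707  0.1808 -0.0363] [-0.0003 -0.0028  0.    ]
go [-0.0672  0.1008  0.0687] [ 0.0019 -0.0025 -1.497 ]
```

```bash
python3 -m inch '[[-0.02,0.03,0.02,0,0,-0.125,0.2],[-0.04,0.06,0.04,0,0,-0.25,0.2],[-0.067,0.1,0.05,0,0,-0.375,0.2],[-0.067,0.101,0.06,0,0,-0.5,0.2],[-0.067,0.101,0.06,0,0,-0.625,0.2],[-0.067,0.101,0.06,0,0,-0.75,0.2],[-0.067,0.101,0.06,0,0,-0.875,0.2],[-0.067,0.101,0.06,0,0,-1,0.2],[-0.067,0.101,0.06,0,0,-1.125,0.2],[-0.067,0.101,0.06,0,0,-1.25,0.2],[-0.067,0.101,0.06,0,0,-1.375,0.2],[-0.067,0.101,0.06,0,0,-1.497,0.2]]'; python3 - <<'E'
from h import *
go(.483,.2455,.022,-88.2)
E
```

```text
time: 45.73
ee_pos: [0.4841, 0.248, 0.1115]
tcp_rot: [-180.0, 0.0, -87.9]
wrist_force: [0.2, -0.6, 0.7]
opening: 0.0682
go [0.0025 0.0013 0.0895] [-0.0005  0.0005  0.0058]
```

```bash
python3 -m inch '[[0.002,0.001,0.03,0,0,0.006,0.2],[0.002,0.001,0.06,0,0,0.006,0.2],[0.002,0.001,0.08,0,0,0.006,0.2],[0.002,0.001,0.09,0,0,0.006,0.2],[0.002,0.001,0.09,0,0,0.006,0.2],[0.002,0.001,0.09,0,0,0.006,0.6],[0.002,0.001,0.09,0,0,0.006,0.6],[0.002,0.001,0.09,0,0,0.006,0.6],[0.002,0.001,0.09,0,0,0.006,0.6],[0.002,0.001,0.09,0,0,0.006,0.6]]' 60; python3 -m inch '[[0,0,-0.004,0,0,0,0.6],[0,0,-0.008,0,0,0,0.6],[0.03,0,-0.008,0,0,0,0.6],[0.06,0,-0.008,0,0,0,0.6],[0.09,0,-0.008,0,0,0,0.6],[0.12,0,-0.008,0,0,0,0.6],[0.14,0,-0.02,0,0,0,0.6],[0.16,0,-0.04,0,0,0,0.6],[0.16,0,-0.07,0,0,0,0.6],[0.16,0,-0.07,0,0,0,0.6]]'; python3 - <<'E'
from h import *
go(.464,-.231,.1,-179)
E
```

```text
time: 46.57
ee_pos: [0.4839, 0.2453, 0.0223]
tcp_rot: [-179.9, 0.1, -88.6]
wrist_force: [-1.3, 1.3, 7.5]
opening: 0.0536
time: 47.4
ee_pos: [0.4888, 0.0837, 0.0961]
tcp_rot: [-179.6, 0.0, -88.8]
wrist_force: [1.5, 1.3, -1.6]
opening: 0.0539
go [ 0.3141  0.0315 -0.0044] [-0.0046  0.006   1.5745]
```

```bash
python3 -m inch '[[0.01,0,-0.006,0,0,0.125,0.6],[0.03,0,-0.006,0,0,0.25,0.6],[0.06,0.01,-0.006,0,0,0.375,0.6],[0.09,0.015,-0.006,0,0,0.5,0.6],[0.12,0.02,-0.006,0,0,0.625,0.6],[0.15,0.03,-0.006,0,0,0.75,0.6],[0.18,0.03,-0.006,0,0,0.875,0.6],[0.21,0.031,-0.006,0,0,1,0.6],[0.24,0.031,-0.006,0,0,1.125,0.6],[0.27,0.031,-0.006,0,0,1.25,0.6],[0.3,0.031,-0.006,0,0,1.375,0.6],[0.314,0.031,-0.006,0,0,1.5,0.6]]'; python3 -m inch '[[0,0,0,0,0,0.075,0.6],[0,0,0,0,0,0.075,0.6],[0,0,0,0,0,0.075,0.6],[0,0,0,0,0,0.075,0.6]]'; python3 - <<'E'
from h import *
go(.464,-.231,.038,-179)
E
```

```text
time: 48.4
ee_pos: [0.4629, -0.2329, 0.0965]
tcp_rot: [-179.9, 0.0, -175.1]
wrist_force: [-0.3, -0.1, -1.3]
opening: 0.054
time: 48.73
ee_pos: [0.4631, -0.2296, 0.0965]
tcp_rot: [180.0, -0.0, -178.7]
wrist_force: [0.5, -0.3, -1.6]
opening: 0.0541
go [-0.0009 -0.0014  0.0585] [ 0.0001 -0.0001  0.0051]
```

```bash
python3 -m inch '[[-0.001,-0.0015,0.02,0,0,0,0.6],[-0.001,-0.0015,0.04,0,0,0,0.6],[-0.001,-0.0015,0.053,0,0,0,0.6],[-0.001,-0.0015,0.058,0,0,0,0.6],[-0.001,-0.0015,0.058,0,0,0,0.6],[-0.001,-0.0015,0.058,0,0,0,0.5],[-0.001,-0.0015,0.058,0,0,0,0.2],[-0.001,-0.0015,0.058,0,0,0,0.2],[-0.001,-0.0015,0.058,0,0,0,0.2],[-0.001,-0.0015,0.03,0,0,0,0.2],[-0.001,-0.0015,0,0,0,0,0.2],[-0.001,-0.0015,-0.04,0,0,0,0.2]]'; python3 -m inch '[[0,0.02,-0.03,0,0,0.125,0.2],[0,0.04,-0.06,0,0,0.25,0.2],[0,0.06,-0.07,0,0,0.375,0.2],[0,0.08,-0.07,0,0,0.5,0.2],[0,0.1,-0.07,0,0,0.625,0.2],[0,0.12,-0.07,0,0,0.75,0.2],[0,0.14,-0.07,0,0,0.875,0.2],[0,0.16,-0.07,0,0,1,0.2],[0,0.17,-0.07,0,0,1.125,0.2],[0,0.17,-0.07,0,0,1.25,0.2],[0,0.17,-0.07,0,0,1.375,0.2],[0,0.17,-0.07,0,0,1.5,0.2]]'; python3 -m inch '[[0,0,0,0,0,0.125,0.3],[0,0,0,0,0,0.25,0.3],[0,0,0,0,0,0.375,0.3],[0,0,0,0,0,0.5,0.3],[0,0,0,0,0,0.625,0.3],[0,0,0,0,0,0.75,0.3],[0,0,0,0,0,0.875,0.3],[0,0,0,0,0,1,0.3],[0,0,0,0,0,1.125,0.3],[0,0,0,0,0,1.25,0.3],[0,0,0,0,0,1.375,0.3],[0,0,0,0,0,1.4,0.3]]'; python3 - <<'E'
from h import *
o=telemetry.get_obs();print(o["q"],o["ee_pos"],o["tcp_rot"])
p,d,cp=snap("wrist","w15"); cv2.imwrite("pics/w15.png",cv2.resize(p[:,:,::-1],None,fx=.8,fy=.8))
for c in covers(p,cp,.02,amin=1000): print(c[0],*[np.round(x,4) for x in c[1:]])
go(.469,-.061,.008,12.5)
E
```

```text
time: 49.73
ee_pos: [0.4631, -0.2311, 0.1362]
tcp_rot: [179.9, -0.2, -178.9]
wrist_force: [0.8, -0.1, -0.4]
opening: 0.0684
time: 50.73
ee_pos: [0.461, -0.0613, 0.2072]
tcp_rot: [179.9, 0.0, 94.9]
wrist_force: [0.1, 0.5, 1.1]
opening: 0.0686
time: 51.73
ee_pos: [0.461, -0.0616, 0.2072]
tcp_rot: [180.0, -0.1, 14.5]
wrist_force: [-0.0, 0.1, 0.6]
opening: 0.0595
[-7.61555383e+00 -7.11696463e+00 -4.51357388e+00  9.25392328e+01
  1.63804783e-03  1.57868624e+02] [ 0.4609562  -0.06162383  0.20719125] [ 1.79977347e+02 -6.00480378e-02  1.45158349e+01]
blue [ 0.4959 -0.2419] [ 0.5447 -0.243 ] 0.3323 [172.4306 230.3083] [525.1314 185.1788]
orange [ 0.4314 -0.068 ] [ 0.4064 -0.0756] -167.6734 [ 46.8624 140.7632] [315.525  277.6081]
go [0.0077 0.0014 0.1992] [ 0.0004 -0.001   0.0383]
```

View pics/w15.png

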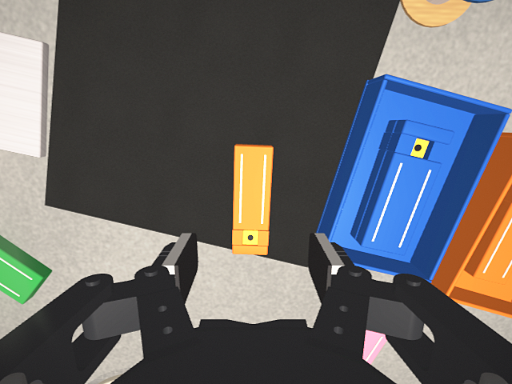

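The two blue covers are stacked flat in the blue bin. O1's dot is at (250,238) in the 0.8x view.

```bash
python3 - <<'E'
from h import *
cp=campose("wrist"); s=ray(cp,(250/.8,237.5/.8),.02)[0]; print(s)
go(.4646,-.0608,.008,12.3)
E
```

```text
[ 0.38551658 -0.07803367  0.02      ]
go [0.0035 0.     0.1992] [ 0.0004 -0.001   0.0418]
```

```bash
python3 -m inch '[[0.003,0,0.03,0,0,0.04,0.3],[0.003,0,0.06,0,0,0.04,0.3],[0.003,0,0.1,0,0,0.04,0.3],[0.003,0,0.14,0,0,0.04,0.3],[0.003,0,0.17,0,0,0.04,0.3],[0.003,0,0.19,0,0,0.04,0.3],[0.003,0,0.199,0,0,0.04,0.3],[0.003,0,0.199,0,0,0.04,0.3]]'; python3 -m inch '[[0,0,0,0,0,0,0.7],[0,0,0,0,0,0,0.7],[0,0,0,0,0,0,0.7],[0,0,0,0,0,0,0.7],[0,0,0,0,0,0,0.7],[0,0,-0.02,0,0,0,0.7],[0,0,-0.045,0,0,0,0.7],[0,0,-0.045,0,0,0,0.7]]' 60; python3 - <<'E'
from h import *
go(.483,.0,.045,12)
E
```

```text
time: 52.45
ee_pos: [0.4627, -0.0607, 0.0061]
tcp_rot: [-179.9, 0.1, 12.7]
wrist_force: [-0.7, 0.2, 0.7]
opening: 0.0598
time: 53.12
ee_pos: [0.4661, -0.0611, 0.0574]
tcp_rot: [179.9, -0.3, 12.7]
wrist_force: [1.0, -0.5, -0.9]
opening: 0.0439
go [ 0.0298 -0.056   0.0125] [ 0.0022 -0.0061  0.0115]
```

```bash
python3 -m inch '[[0.01,-0.02,-0.005,0,0,-0.12,0.7],[0.02,-0.045,-0.005,0,0,-0.24,0.7],[0.025,-0.06,-0.005,0,0,-0.36,0.7],[0.025,-0.06,-0.005,0,0,-0.48,0.7],[0.025,-0.06,-0.005,0,0,-0.6,0.7],[0.025,-0.06,-0.005,0,0,-0.72,0.7],[0.025,-0.06,-0.005,0,0,-0.84,0.7],[0.025,-0.06,-0.005,0,0,-0.96,0.7],[0.025,-0.06,-0.005,0,0,-1.08,0.7],[0.025,-0.06,-0.005,0,0,-1.2,0.7],[0.025,-0.06,-0.005,0,0,-1.32,0.7],[0.025,-0.06,-0.005,0,0,-1.44,0.7]]'; python3 -m inch '[[0,0,0,0,0,-0.12,0.7],[0,0,0,0,0,-0.24,0.7],[0,0,0,0,0,-0.36,0.7],[0,0,0,0,0,-0.48,0.7],[0,0,0,0,0,-0.6,0.7],[0,0,0,0,0,-0.72,0.7],[0,0,0,0,0,-0.84,0.7],[0,0,0,0,0,-0.96,0.7],[0,0,0,0,0,-1.08,0.7],[0,0,0,0,0,-1.2,0.7],[0,0,0,0,0,-1.32,0.7],[0,0,0,0,0,-1.44,0.7]]';python3 -m inch '[[0,0,0,0,0,-0.12,0.7],[0,0,0,0,0,-0.24,0.7],[0,0,0,0,0,-0.36,0.7],[0,0,0,0,0,-0.48,0.7],[0,0,0,0,0,-0.6,0.7],[0,0,0,0,0,-0.72,0.7],[0,0,0,0,0,-0.84,0.7],[0,0,0,0,0,-0.96,0.7],[0,0,0,0,0,-1.08,0.7],[0,0,0,0,0,-1.2,0.7],[0,0,0,0,0,-1.32,0.7],[0,0,0,0,0,-1.44,0.7]]'; python3 - <<'E'
from h import *
print(telemetry.get_obs()["q"])
go(.485,.11,.031,-88)
E
```

```text
time: 54.12
ee_pos: [0.4752, 0.0032, 0.0577]
tcp_rot: [180.0, 0.0, 95.5]
wrist_force: [-0.9, 0.4, -2.7]
opening: 0.0441
time: 55.12
ee_pos: [0.4751, 0.0032, 0.0577]
tcp_rot: [-180.0, 0.0, 178.0]
wrist_force: [0.3, -0.7, -1.5]
opening: 0.0443
time: 56.12
ee_pos: [0.4752, 0.0032, 0.0577]
tcp_rot: [-180.0, 0.0, -99.5]
wrist_force: [-0.2, 0.6, -1.3]
opening: 0.0439
[ 3.85107425e-01 -5.05661612e+00 -1.91623603e+01  7.58620360e+01
 -5.45950519e-03 -8.01302674e+01]
go [-0.107   0.0079  0.0267] [-6.000e-04 -1.000e-04 -2.004e-01]
```

```bash
python3 -m inch '[[-0.02,0.002,0,0,0,-0.1,0.7],[-0.04,0.004,0,0,0,-0.2,0.7],[-0.065,0.006,0.008,0,0,-0.2,0.7],[-0.09,0.008,0.018,0,0,-0.2,0.7],[-0.107,0.008,0.026,0,0,-0.2,0.7],[-0.107,0.008,0.026,0,0,-0.2,0.7],[-0.107,0.008,0.026,0,0,-0.2,0.7]]'; python3 - <<'E'
from h import *
go(.4825,.245,.030,-88);go(.4825,.245,.022,-88)
E
```

```text
time: 56.7
ee_pos: [0.4851, 0.1106, 0.0312]
tcp_rot: [180.0, -0.0, -88.3]
wrist_force: [0.3, 0.1, -2.2]
opening: 0.0447
go [-0.1344 -0.0015  0.0011] [ 0.0008 -0.0004 -0.0047]
go [-0.1344 -0.0015  0.0091] [ 0.0008 -0.0004 -0.0047]
```

```bash
python3 -m inch '[[-0.03,0,0.001,0,0,-0.005,0.7],[-0.06,0,0.001,0,0,-0.005,0.7],[-0.09,-0.001,0.001,0,0,-0.005,0.7],[-0.115,-0.0015,0.001,0,0,-0.005,0.7],[-0.13,-0.0015,0.001,0,0,-0.005,0.7],[-0.134,-0.0015,0.002,0,0,-0.005,0.7],[-0.134,-0.0015,0.005,0,0,-0.005,0.7],[-0.134,-0.0015,0.009,0,0,-0.005,0.7],[-0.134,-0.0015,0.009,0,0,-0.005,0.7],[-0.134,-0.0015,0.009,0,0,-0.005,0.3],[-0.134,-0.0015,0.009,0,0,-0.005,0.3],[-0.134,-0.0015,0.009,0,0,-0.005,0.3]]'; python3 -m inch '[[0,0,-0.04,0,0,0,0.3],[0.02,0,-0.08,0,0,0,0.3],[0.05,0.03,-0.12,0,0,0.12,0.3],[0.08,0.05,-0.15,0,0,0.24,0.3],[0.1,0.06,-0.15,0,0,0.36,0.3],[0.1,0.06,-0.15,0,0,0.48,0.3],[0.1,0.06,-0.15,0,0,0.6,0.3],[0.1,0.06,-0.15,0,0,0.72,0.3],[0.1,0.06,-0.15,0,0,0.84,0.3],[0.1,0.06,-0.15,0,0,0.96,0.3],[0.1,0.06,-0.15,0,0,1.08,0.3],[0.1,0.06,-0.15,0,0,1.2,0.3]]';  python3 -m inch '[[0,0,0,0,0,0.12,0.3],[0,0,0,0,0,0.24,0.3],[0,0,0,0,0,0.3,0.3],[0,0,0,0,0,0.3,0.3],[0,0,0,0,0,0.3,0.3]]'; python3 chk.py w16
```

```text
time: 57.7
ee_pos: [0.4833, 0.2435, 0.0229]
tcp_rot: [-180.0, 0.0, -88.1]
wrist_force: [-0.3, 0.3, -0.1]
opening: 0.0596
time: 58.7
ee_pos: [0.4265, 0.1418, 0.1729]
tcp_rot: [-180.0, 0.0, -157.2]
wrist_force: [-0.1, 0.0, 0.1]
opening: 0.0601
time: 59.12
ee_pos: [0.4265, 0.1419, 0.1728]
tcp_rot: [180.0, 0.0, -173.9]
wrist_force: [1.1, 0.2, 0.5]
opening: 0.0597
orange [0.4781 0.2739] [0.4797 0.3216] 91.2422 [ 52.0665 141.9032] [510.7898 313.4447]
tab px 371 z 0.03096744411918778 dot px [511.11627907 313.86046512] -> world @.031 [0.48052898 0.32264459] @.023 [0.483918   0.32790611] axis px [514.77641031 312.30876071]
go [-0.0715  0.177  -0.0322] [0.0001 0.0004 0.    ]
```

The dot is 3 mm short and 2 mm to the side. I regrasp and slide it in.

```bash
python3 -m inch '[[-0.02,0.03,0.02,0,0,-0.125,0.3],[-0.04,0.06,0.04,0,0,-0.25,0.3],[-0.067,0.097,0.05,0,0,-0.375,0.3],[-0.067,0.097,0.06,0,0,-0.5,0.3],[-0.067,0.097,0.06,0,0,-0.625,0.3],[-0.067,0.097,0.06,0,0,-0.75,0.3],[-0.067,0.097,0.06,0,0,-0.875,0.3],[-0.067,0.097,0.06,0,0,-1,0.3],[-0.067,0.097,0.06,0,0,-1.125,0.3],[-0.067,0.097,0.06,0,0,-1.25,0.3],[-0.067,0.097,0.06,0,0,-1.375,0.3],[-0.067,0.097,0.06,0,0,-1.5,0.3]]'; python3 - <<'E'
from h import *
go(.483,.2435,.022,-88)
E
```

```text
time: 60.17
ee_pos: [0.483, 0.2454, 0.1125]
tcp_rot: [180.0, -0.0, -87.6]
wrist_force: [0.0, -0.1, -0.2]
opening: 0.0596
go [0.0019 0.     0.0905] [ 0.0001 -0.      0.0069]
```

```bash
python3 -m inch '[[0.002,0,0.03,0,0,0.007,0.3],[0.002,0,0.06,0,0,0.007,0.3],[0.002,0,0.08,0,0,0.007,0.3],[0.002,0,0.09,0,0,0.007,0.3],[0.002,0,0.09,0,0,0.007,0.3],[0.002,0,0.09,0,0,0.007,0.3],[0.002,0,0.09,0,0,0.007,0.7],[0.002,0,0.09,0,0,0.007,0.7],[0.002,0,0.09,0,0,0.007,0.7],[0.002,0,0.09,0,0,0.007,0.7],[0.002,0,0.09,0,0,0.007,0.7]]'; python3 -m inch '[[-0.001,0.0005,-0.002,0,0,0,0.7],[-0.002,0.001,-0.002,0,0,0,0.7],[-0.003,0.0015,-0.002,0,0,0,0.7],[-0.003,0.0015,-0.001,0,0,0,0.7],[-0.003,0.0015,-0.001,0,0,0,0.7],[-0.003,0.0015,-0.001,0,0,0,0.3],[-0.003,0.0015,-0.001,0,0,0,0.3],[-0.003,0.0015,-0.001,0,0,0,0.3],[-0.003,0.0015,-0.001,0,0,0,0.3]]'; python3 -m inch '[[0,0,-0.04,0,0,0,0.3],[0.02,0,-0.08,0,0,0,0.3],[0.05,0.03,-0.12,0,0,0.12,0.3],[0.08,0.05,-0.15,0,0,0.24,0.3],[0.1,0.06,-0.15,0,0,0.36,0.3],[0.1,0.06,-0.15,0,0,0.48,0.3],[0.1,0.06,-0.15,0,0,0.6,0.3],[0.1,0.06,-0.15,0,0,0.72,0.3],[0.1,0.06,-0.15,0,0,0.84,0.3],[0.1,0.06,-0.15,0,0,0.96,0.3],[0.1,0.06,-0.15,0,0,1.08,0.3],[0.1,0.06,-0.15,0,0,1.2,0.3]]';  python3 -m inch '[[0,0,0,0,0,0.12,0.3],[0,0,0,0,0,0.24,0.3],[0,0,0,0,0,0.3,0.3],[0,0,0,0,0,0.3,0.3],[0,0,0,0,0,0.3,0.3]]'; python3 chk.py w17
```

```text
time: 61.08
ee_pos: [0.4842, 0.2441, 0.0248]
tcp_rot: [-179.8, 0.1, -88.5]
wrist_force: [-1.0, -0.2, 7.8]
opening: 0.0436
time: 61.83
ee_pos: [0.4814, 0.2464, 0.0233]
tcp_rot: [180.0, -0.0, -88.5]
wrist_force: [-0.2, 0.0, 0.5]
opening: 0.0598
time: 62.83
ee_pos: [0.4241, 0.1449, 0.1734]
tcp_rot: [180.0, -0.0, -157.6]
wrist_force: [0.5, -0.1, -0.5]
opening: 0.0599
time: 63.25
ee_pos: [0.4241, 0.1449, 0.1734]
tcp_rot: [-180.0, -0.0, -174.3]
wrist_force: [0.6, 0.3, 0.1]
opening: 0.0598
orange [0.4761 0.2767] [0.4776 0.3243] 91.2781 [ 52.0473 141.9726] [510.8564 312.2182]
tab px 362 z 0.03095830578401812 dot px [511.36363636 312.88636364] -> world @.031 [0.4785815  0.32558759] @.023 [0.48197335 0.33082208] axis px [511.23476295 312.99811797]
go [-0.0723  0.1743 -0.0315] [ 0.     -0.0001 -0.    ]
```

The dot is now on the axis. I press the knob.

```bash
python3 -m inch '[[0,0,-0.04,0,0,0,1],[-0.01,0.03,-0.045,0,0,0,1],[-0.02,0.065,-0.045,0,0,0,1],[-0.035,0.1,-0.045,0,0,0,1],[-0.05,0.13,-0.045,0,0,0,1],[-0.065,0.16,-0.045,0,0,0,1],[-0.072,0.1745,-0.045,0,0,0,1],[-0.072,0.1745,-0.0315,0,0,0,1],[-0.072,0.1745,-0.0315,0,0,0,1],[-0.072,0.1745,-0.0315,0,0,0,1]]'; python3 -m inch '[[0,0,0.005,0,0,0,1],[0,0,0.01,0,0,0,1],[0,0,0.016,0,0,0,1],[0,0,0.02,0,0,0,1],[0,0,0.025,0,0,0,1],[0,0,0.03,0,0,0,1],[0,0,0.033,0,0,0,1],[0,0,0.036,0,0,0,1],[0,0,0.039,0,0,0,1],[0,0,0.041,0,0,0,1],[0,0,0.043,0,0,0,1],[0,0,0.043,0,0,0,1]]'; python3 -m inch '[[0,0,-0.03,0,0,0,1],[0,0,-0.05,0,0,0,0.3],[0.02,-0.04,-0.055,0,0,0,0.3],[0.04,-0.08,-0.055,0,0,0,0.3],[0.055,-0.12,-0.055,0,0,0,0.3],[0.065,-0.15,-0.055,0,0,0,0.3],[0.07,-0.18,-0.03,0,0,0,0.3],[0.07,-0.18,-0.01,0,0,0,0.3],[0.07,-0.18,-0.01,0,0,0,0.3]]'; python3 chk.py w18; python3 -c "
from h import *
go(.4815,.2465,.1,-88.4)"
```

```text
time: 64.13
ee_pos: [0.4784, 0.3253, 0.2042]
tcp_rot: [-179.9, -0.1, -174.3]
wrist_force: [-0.7, 0.4, 0.8]
opening: 0.0001
time: 65.13
ee_pos: [0.4792, 0.3254, 0.1665]
tcp_rot: [179.9, 0.3, -174.4]
wrist_force: [-6.8, -7.1, 30.2]
opening: 0.0004
time: 65.88
ee_pos: [0.4251, 0.1379, 0.1686]
tcp_rot: [-180.0, -0.2, -174.6]
wrist_force: [-0.9, -0.3, -1.0]
opening: 0.0597
orange [0.4769 0.277 ] [0.4765 0.3223] 92.1869 [ 52.3122 142.164 ] [520.8019 312.8962]
tab px 212 z 0.02293942039283317 dot px [518.52380952 310.85714286] -> world @.031 [0.47522534 0.32049076] @.023 [0.47853378 0.32585244] axis px [523.16778364 314.97630097]
go [-0.0706  0.1807 -0.0348] [-0.0003 -0.0028  0.    ]
go [-0.0661  0.1018  0.0703] [ 0.0018 -0.0025 -1.503 ]
```

```bash
python3 -m inch '[[-0.02,0.03,0.02,0,0,-0.125,0.3],[-0.04,0.06,0.04,0,0,-0.25,0.3],[-0.066,0.1,0.05,0,0,-0.375,0.3],[-0.066,0.102,0.06,0,0,-0.5,0.3],[-0.066,0.102,0.06,0,0,-0.625,0.3],[-0.066,0.102,0.06,0,0,-0.75,0.3],[-0.066,0.102,0.06,0,0,-0.875,0.3],[-0.066,0.102,0.06,0,0,-1,0.3],[-0.066,0.102,0.06,0,0,-1.125,0.3],[-0.066,0.102,0.06,0,0,-1.25,0.3],[-0.066,0.102,0.06,0,0,-1.375,0.3],[-0.066,0.102,0.06,0,0,-1.5,0.3]]'; python3 - <<'E'
from h import *
go(.482,.246,.022,-88.2)
E
```

```text
time: 66.93
ee_pos: [0.4827, 0.249, 0.1129]
tcp_rot: [-180.0, 0.0, -88.0]
wrist_force: [-0.1, -0.5, 0.8]
opening: 0.0593
go [0.003  0.0008 0.0909] [-0.0004  0.0005  0.0028]
```

```bash
python3 -m inch '[[0.003,0.001,0.03,0,0,0.003,0.3],[0.003,0.001,0.06,0,0,0.003,0.3],[0.003,0.001,0.08,0,0,0.003,0.3],[0.003,0.001,0.091,0,0,0.003,0.3],[0.003,0.001,0.091,0,0,0.003,0.3],[0.003,0.001,0.091,0,0,0.003,0.7],[0.003,0.001,0.091,0,0,0.003,0.7],[0.003,0.001,0.091,0,0,0.003,0.7],[0.003,0.001,0.091,0,0,0.003,0.7],[0.003,0.001,0.091,0,0,0.003,0.7]]' 60; python3 -m inch '[[0,0,-0.004,0,0,0,0.7],[0,0,-0.008,0,0,0,0.7],[0.03,0,-0.008,0,0,0,0.7],[0.06,0,-0.008,0,0,0,0.7],[0.09,0,-0.008,0,0,0,0.7],[0.12,0,-0.008,0,0,0,0.7],[0.14,0,-0.02,0,0,0,0.7],[0.16,0,-0.04,0,0,0,0.7],[0.18,0,-0.07,0,0,0,0.7],[0.2,0,-0.075,0,0,0,0.7]]'; python3 - <<'E'
from h import *
go(.443,-.3965,.1,-182)
E
```

```text
time: 67.77
ee_pos: [0.4824, 0.2452, 0.0227]
tcp_rot: [-179.9, 0.1, -88.7]
wrist_force: [0.5, 1.6, 6.0]
opening: 0.044
time: 68.6
ee_pos: [0.4876, 0.0436, 0.1007]
tcp_rot: [-179.7, 0.0, -88.7]
wrist_force: [1.2, 0.1, -1.1]
opening: 0.0438
go [4.389e-01 5.480e-02 4.000e-04] [-0.0038  0.0044  1.6288]
```

```bash
python3 -m inch '[[0.03,0,0,0,0,0.125,0.7],[0.06,0.005,0,0,0,0.25,0.7],[0.09,0.01,0,0,0,0.375,0.7],[0.12,0.015,0,0,0,0.5,0.7],[0.155,0.02,0,0,0,0.625,0.7],[0.19,0.03,0,0,0,0.75,0.7],[0.225,0.035,0,0,0,0.875,0.7],[0.26,0.04,0,0,0,1,0.7],[0.3,0.045,0,0,0,1.125,0.7],[0.34,0.05,0,0,0,1.25,0.7],[0.375,0.055,0,0,0,1.375,0.7],[0.41,0.055,0,0,0,1.5,0.7]]'; python3 - <<'E'
from h import *
go(.443,-.3965,.038,-182)
E
```

```text
time: 69.6
ee_pos: [0.4395, -0.3686, 0.0964]
tcp_rot: [-180.0, -0.0, -175.0]
wrist_force: [1.3, 0.4, -1.0]
opening: 0.0439
go [-0.001  -0.0281  0.0584] [-1.000e-04 -3.000e-04  1.219e-01]
```

```bash
python3 -m inch '[[-0.001,-0.015,0,0,0,0.1,0.7],[-0.001,-0.026,0,0,0,0.12,0.7],[-0.001,-0.026,0,0,0,0.12,0.7],[-0.001,-0.026,0,0,0,0.12,0.7],[-0.001,-0.026,0,0,0,0.12,0.7]]'; python3 - <<'E'
from h import *
p,d,cp=snap("wrist","w19"); cv2.imwrite("pics/w19.png",p[:,:,::-1])
go(.443,-.3965,.038,-182)
E
```

```text
time: 70.02
ee_pos: [0.4443, -0.3913, 0.0961]
tcp_rot: [180.0, -0.0, 178.7]
wrist_force: [0.6, -0.1, -1.1]
opening: 0.044
go [ 0.0013 -0.0054  0.0582] [ 0.0003 -0.0001  0.0121]
```

View pics/w19.png

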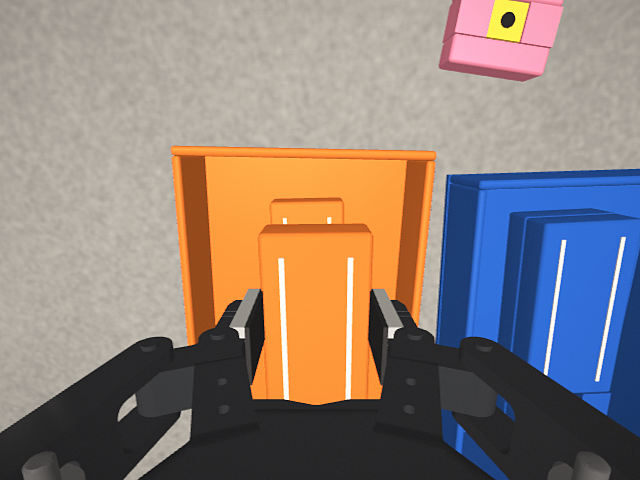

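The held cover lines up over the first orange one at (308,210), so I lower, release and rise clear.

```bash
python3 -m inch '[[0.001,-0.005,0.02,0,0,0.012,0.7],[0.001,-0.005,0.04,0,0,0.012,0.7],[0.001,-0.005,0.053,0,0,0.012,0.7],[0.001,-0.005,0.058,0,0,0.012,0.7],[0.001,-0.005,0.058,0,0,0.012,0.7],[0.001,-0.005,0.058,0,0,0.012,0.5],[0.001,-0.005,0.058,0,0,0.012,0.3],[0.001,-0.005,0.058,0,0,0.012,0.3],[0.001,-0.005,0.058,0,0,0.012,0.3],[0.001,-0.005,0.03,0,0,0.012,0.3],[0.001,-0.005,0,0,0,0.012,0.3],[0.001,-0.005,-0.04,0,0,0.012,0.3]]'; python3 -m inch '[[0.04,0,-0.04,0,0,0,0.3],[0.08,0,-0.08,0,0,0,0.3],[0.11,0.03,-0.12,0,0,0,0.3],[0.11,0.07,-0.15,0,0,0,0.3],[0.11,0.1,-0.15,0,0,0,0.3],[0.11,0.1,-0.15,0,0,0,0.3],[0.11,0.1,-0.15,0,0,0,0.3]]'; python3 - <<'E'
from h import *
p,d,cp=snap("wrist","w20")
q,e,cq=snap("top","top20")
C=cloud(cp,d)
for n,X in dict(blue=[.47,-.231,.045],blue2=[.44,-.231,.045],orange=[.48,-.397,.045],orange2=[.44,-.397,.045]).items():
    u,v=proj(cp,[X])[0].astype(int); print(n,(u,v),np.round(np.median(C[v-3:v+4,u-3:u+4].reshape(-1,3),0),4))
cv2.imwrite("pics/fin.png",np.vstack([p[:,:,::-1][:480], ])) 
cv2.imwrite("pics/fin.png",cv2.resize(np.hstack([p[:,:,::-1],q[:,:,::-1]]),(800,300)))
E
```

```text
time: 71.07
ee_pos: [0.4422, -0.3966, 0.1354]
tcp_rot: [179.9, -0.2, 177.8]
wrist_force: [0.7, -0.2, -0.4]
opening: 0.0602
time: 71.65
ee_pos: [0.3365, -0.2909, 0.2909]
tcp_rot: [-179.8, 0.3, 177.9]
wrist_force: [-0.5, -0.3, 0.2]
opening: 0.0599
blue (np.int64(369), np.int64(317)) [ 0.4686 -0.2323  0.0454]
blue2 (np.int64(370), np.int64(295)) [ 0.4396 -0.2311  0.0453]
orange (np.int64(235), np.int64(329)) [ 0.3318 -0.3204  0.317 ]
orange2 (np.int64(232), np.int64(299)) [ 0.3237 -0.3228  0.3085]
```

View pics/fin.png

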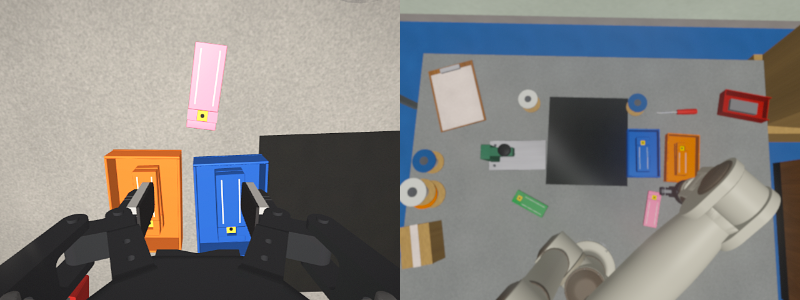

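The final views show both pairs stacked inside their bins, with the mat and press empty and the spools and screwdriver in place. I check that the stacks are level from the saved depth, then hand in.

```bash
python3 - <<'E'
from h import *
e=np.load("top20.npy"); cq=campose("top"); C=cloud(cq,e)
for y in(-.231,-.397):
    for x in(.43,.46,.49,.54):
        u,v=proj(cq,[[x,y,.045]])[0].astype(int); print(x,y,np.round(np.median(C[v-2:v+3,u-2:u+3,2]),4))
order.job_done()
E
```

```text
0.43 -0.231 0.0456
0.46 -0.231 0.0447
0.49 -0.231 0.0453
0.54 -0.231 0.0363
0.43 -0.397 0.0451
0.46 -0.397 0.0458
0.49 -0.397 0.0458
0.54 -0.397 0.0458
the job is handed in; nothing more can be done
```

I punched all four covers (two blue, two orange) and put each in the bin of its own colour. I handed the job in at about 72 s of the 210 s allowed.

- **Punching:** The ram reached its stop on every press, with 30–39 N at the wrist. Afterwards three tabs read about 0.023 m high against 0.031 m before, which is fully down. The first blue cover read lower (0.019 m), but another cover's tab was probably mixed into that reading. The close-up showed its tab sunk.
- **Alignment:** Both orange covers first sat 3–5 mm off the punch, so I regrasped and slid them. At the press, the first orange was about 2.4 mm off and the other three within about 1.5 mm.
- **Placing:** In each bin the second cover lies flat on top of the first. The stack tops measure about 0.045 m high, below the 0.050 m rim. The one lower reading (0.036 m) falls on a punched tab.
- **Disturbances:** One orange cover was knocked a few centimetres aside during the run. I found it again with the wrist camera before picking it up. One move toward the orange bin went the wrong way along y; I saw it in the picture and corrected it before lowering.
- **Bystanders:** The last overview shows the spools, screwdriver, and green and pink look-alikes where they were.

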